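# Lock the test plates away at the X-ray desk

## Robot

A 6-joint arm with a two-finger parallel gripper is mounted at the origin on the work surface. World frame = base frame: x ahead of the robot, y to its left, z up, the work surface at z = 0. Lengths are in mm, angles in degrees, forces in N, time in s.
With the tool pointing down it reaches from about 325 to 925 mm from the base axis. Payload 3.1 kg.
Tool frame: the origin (TCP) lies at the very end of the fingers, on their centre line; the grasp point (between the pads) lies grasp_offset behind it (grasp_offset is the distance from the TCP to the grasp point, in mm); z points along the fingers, x is the direction in which the jaws open and shut, and the axes are right-handed (so a half turn about z gives the same grasp; the last joint's range is limited). The gripper opens to 85 mm and grips with 20 to 120 N. Pads are 22 mm wide; open, the fingers measure 114 mm over their backs; the gripper's body (76 mm by 85 mm) begins 54 mm behind the grasp point. The pads swing forward as they close: fully open they stand 13 mm farther back than shut.
Start: joints at [-78.621, 12.427, 92.441, -0, 75.132, -6.429], TCP at [191.159, -595.061, 231.3] pointing down, gripper open.
Joint ranges: [-157.48, 157.48], [-44.54, 120.13], [17.64, 146.25], [-64.5, 244.5], [7.68, 150.69], [-147.95, 147.95]. Speed limits (degrees/s): [159.86, 159.86, 180, 180, 180, 180].

## Interface

Orientations are given as [roll, pitch, yaw] about the fixed x, y, z axes, in that order (R = Rz(yaw) Ry(pitch) Rx(roll)).
In Python, from station import * gives the robot as it stands. Calls block until the motion is done:
- goto(position, orientation): joint-space move of the TCP to a pose.
- move_l(position, attitude=None, speed=150): straight line of the TCP; attitude=None keeps the orientation; speed is the mean speed in mm/s.
- move_j(angles): joint-space move.
- grip(opening, squeeze=None): finger opening in mm; squeeze is the grip in N (None keeps the last); returns when the fingers have stopped.
- wait(seconds).
- solve_ik(position, orientation): joint angles nearest the present ones, or None.
- get_obs(): the state.
- get_image(name): name is "side" or "top" or "wrist"; returns the picture (420x560x3 uint8, red, green, blue); there is no depth.
- get_calibration(name): a dict with "fx", "fy", "cx", "cy" (pixels), "R" (3x3) and "t" (3): a world point X has camera coordinates R X + t; the wrist camera has in their place "mount" (4x4, takes a point from camera to tool coordinates, whose origin is the TCP and whose axes are the tool frame's). Camera axes: x right, y down, z forward; pixel columns grow to the right and rows downward; lengths in mm; the calibration is good to about 2 mm. A picture is of the moment at which its call begins: read the wrist's pose just before it. get_calibration takes no time and is no camera call.
A pose or a line that the arm cannot do raises Unreachable and nothing moves.
- sign_off(): hands the job in, once; it reports no verdict.
Trained networks look in the newest picture that a camera, given by its name, has taken for a name from the list of things; names that differ only in an ending like _2 or _b are one class to them, and where a whole thing is asked for, a point or a joint stands for the part that bears it (a point fixed in the world has none). Each returns a list of dicts, best first, with "score" (0 to 1); they miss things now and then, are a little off and sometimes report something else, mostly with a low value. They report only what shows in the picture. A call takes as long as a camera call.
- spot_in(name, camera): "extent" ([centre column, centre row, width, height] in pixels, round what is visible of it).
- regions_of(name, camera): "region" (420x560 bool, what is visible of it) and "extent" ([centre column, centre row, width, height] in pixels, round what is visible of it).
The state is a dict: "t": time; "joint_pos": joint angles; "qvel": joint speeds; "effort": joint torques, N m; "tcp_pos": TCP position; "ee_rot": TCP orientation; "wrist_force": force on the tool from outside, world axes, zero at the start; "moment": the same for the moment, N m; "grip_width": finger opening in mm.
Only numpy, scipy, OpenCV 4.12 (cv2) and the standard library are available. Lean on these libraries where they do the work, as an engineer would, in place of code of your own. Each camera call takes 0.05 s, during which the arm holds its last target.

## Task

Put the X-ray desk in order after the morning test: turn the key in the cabinet's lock, pull the drawer fully out, lift every aluminium test plate off the hook rail and file it upright in the drawer's slots. Then push the drawer fully home, turn the key back until it comes out, draw it out and put it tip down in the white pot. Leave the ruler hanging, and do not disturb the other things on the desk.

Things in the scene. Friction and masses are not known exactly. Their poses are not given: they have to be found in the camera images.
- lock (a joint): turn of the lock plug, rad: 0 = locked, the only place (to about 0.2) where the key comes out; turns counter-clockwise seen from above to a stop at 1.4, drawer free from about 1.1. The key follows with about 0.1 rad of play; friction 0.05 N m, stays where left. If turned back while the drawer is out, the cam keeps the drawer from shutting.
- keyway (a point): lock axis at the flat top of the white steel cabinet (170 mm above the desk; cabinet 252 mm wide, 170 deep; lock near its left front corner in a square steel plate). z up, x from the cabinet's front to its back, y left along its front. The keyway is a 14 mm wide cut from the axis 18 mm towards the front.
- key: key, 94 mm long, 50 g, upright in the lock at the start. Steel shaft 8 mm thick; a bit at the tip, 14 mm high, 15 mm out to the key's -x (to the cabinet's front when locked); flat black bow 36 mm wide (x), 10 mm thick (y), 48 to 94 mm above the tip. Origin: tip on the shaft axis, z to the bow. Seated, the tip is 26 mm below the cabinet's top; turned, the bit is caught under the top.
- key_bow (a point): middle of the key's bow, on the shaft axis 72 mm above the tip; grip it here across its 10 mm thickness (the key's y). Axes as the key's.
- drawer (a joint): how far the cabinet's drawer is out, m: 0 = shut, 0.12 = stop. It moves to the cabinet's front (towards the robot, -x of point keyway); friction about 2 N, stays where left. While locked it can be pulled only about 2 mm.
- drawer_handle (a point): middle of the steel bar handle of the drawer: 100 mm long along y, 8 mm thick, 12 mm high, 133 mm above the desk, 40 mm in front of the drawer front (upper edge of the front 158 mm above the desk); room for a finger behind the bar. Axes as the keyway's (x into the cabinet). Moves with the drawer.
- slot0 (a point): front right filing slot of the drawer: middle of its floor, 14 mm above the desk. 18 mm wide (x), 73 mm long (y), 80 mm deep, open at the top; takes one plate upright, its thickness along x. z up, axes as the keyway's. Moves with the drawer, clear of the cabinet when fully out. The drawer's side and back walls rise 18 mm above the slots' mouths.
- slot1 (a point): front left filing slot of the drawer: middle of its floor, 14 mm above the desk. 18 mm wide (x), 73 mm long (y), 80 mm deep, open at the top; takes one plate upright, its thickness along x. z up, axes as the keyway's. Moves with the drawer, clear of the cabinet when fully out. The drawer's side and back walls rise 18 mm above the slots' mouths.
- slot2 (a point): rear right filing slot of the drawer: middle of its floor, 14 mm above the desk. 18 mm wide (x), 73 mm long (y), 80 mm deep, open at the top; takes one plate upright, its thickness along x. z up, axes as the keyway's. Moves with the drawer, clear of the cabinet when fully out. The drawer's side and back walls rise 18 mm above the slots' mouths.
- slot3 (a point): rear left filing slot of the drawer: middle of its floor, 14 mm above the desk. 18 mm wide (x), 73 mm long (y), 80 mm deep, open at the top; takes one plate upright, its thickness along x. z up, axes as the keyway's. Moves with the drawer, clear of the cabinet when fully out. The drawer's side and back walls rise 18 mm above the slots' mouths.
- plate0: aluminium test plate, 8 mm thick (x), 60 mm wide (y), 126 mm high, 100 to 200 g. 16 mm wide hanging hole from 50 to 86 mm above the lower edge; above it a 30 mm wide gripping tab (86 to 126 mm). Origin: middle of the lower edge, z up to the tab. Hangs by the hole's upper edge mid-way along a hook, x along the hook. Absent (None) in some starts.
- plate1: aluminium test plate, 8 mm thick (x), 60 mm wide (y), 126 mm high, 100 to 200 g, two dark rivets near the lower edge. 16 mm wide hanging hole from 50 to 86 mm above the lower edge; above it a 30 mm wide gripping tab (86 to 126 mm). Origin: middle of the lower edge, z up to the tab. Hangs by the hole's upper edge mid-way along a hook, x along the hook. Absent (None) in some starts.
- plate2: aluminium test plate, 8 mm thick (x), 52 mm wide (y), 126 mm high, 100 to 200 g. 16 mm wide hanging hole from 50 to 86 mm above the lower edge; above it a 30 mm wide gripping tab (86 to 126 mm). Origin: middle of the lower edge, z up to the tab. Hangs by the hole's upper edge mid-way along a hook, x along the hook. Absent (None) in some starts.
- plate3: aluminium test plate, 8 mm thick (x), 52 mm wide (y), 126 mm high, 100 to 200 g, two dark rivets near the lower edge. 16 mm wide hanging hole from 50 to 86 mm above the lower edge; above it a 30 mm wide gripping tab (86 to 126 mm). Origin: middle of the lower edge, z up to the tab. Hangs by the hole's upper edge mid-way along a hook, x along the hook. Absent (None) in some starts.
- rail: fixed steel hook rail: bar 380 mm long, 190 mm above the desk, five hooks at y = -150, -75, 0, 75, 150 mm. Hooks: 8 mm rods, axis 190 mm above the desk, reaching 65 mm to the rail's -x (to the robot), tip bent up to 206 mm, 12 mm above the rod's upper side. A plate comes off when lifted 14 to 26 mm and drawn to -x past the tip. Origin on the desk under the bar's middle, y along it.
- ruler: narrow steel ruler, 28 mm wide, 4 mm thick, 134 mm long, hanging on one of the hooks like the plates; it stays there. Origin 86 mm below the upper edge of its hanging hole; z up, y across its width.
- pot: loose white ceramic pot for the key, round, about 80 mm wide at the rim and 70 mm high, a little narrower below, walls 4 mm. Origin: centre of its underside, z up. Weight 0.3 kg.
- remote: white remote control, 150 mm long; a bystander. Origin: centre of its underside.
- mug: blue mug; a bystander. Origin: centre of its underside.
- gel: white bottle; a bystander. Origin: centre of its underside.
- stapler: stapler, 130 mm long; a bystander. Origin: centre of its underside.
- mouse: round black computer mouse; a bystander. Origin: centre of its underside.

How it is judged:
By the outcome, as a careful person would: the job done as asked, in the order asked, and still so for the second after the job is handed in, with the robot touching nothing.
Of plate0, plate1, plate2, plate3 only 2 to 4 are there at a start; the rules pass over those that are not, and their reading is None.
At some moment in a run one of pot may be knocked a few centimetres aside while the robot is not near it.
It also fails if it takes over 210 s, if anything falls off the work surface, if the arm or the gripper's body presses on something with over 40 N, if the wrist force passes 120 N, or if a joint passes its speed limit or range.

## Working session

There is one attempt and no reset: what is moved stays moved. The work goes in short steps, each a Python script; the robot and the scene stay as the last script left them, time stands still between calls to the robot, and variables do not carry over. Pictures are saved under pics/ and viewed, and the job is handed in when it is done.

```bash
ls; mkdir -p pics; python3 - <<'E'
from station import *
import cv2
o=get_obs(); print({k:v for k,v in o.items()})
for n in("side","top","wrist"):
    im=get_image(n); cv2.imwrite(f"pics/{n}0.png",im[:,:,::-1])
    c=get_calibration(n); print(n,c)
E
```

```text
pics
{'t': 0.0, 'joint_pos': array([-7.86216115e+01,  1.24769011e+01,  9.25303135e+01,  1.86968877e-04,
        7.51310058e+01, -6.42653039e+00]), 'qvel': array([-0.08642493,  0.03565608, -0.00803779,  0.01469206,  0.07067541,
        0.00185606]), 'effort': array([-1.36213490e-03, -3.96849453e+01, -3.03854227e+01, -7.13370355e-05,
        9.84778890e-03,  1.20698758e-07]), 'tcp_pos': array([ 190.99039519, -594.23733902,  229.94998766]), 'ee_rot': array([-1.79984350e+02,  1.37331619e-01, -7.21951105e+01]), 'wrist_force': array([-0.43050047,  0.55942612, -0.59487682]), 'moment': array([-0.04059486, -0.01202768,  0.04274997]), 'grip_width': 85.49418209473237}
side {'fx': 396.7441941254481, 'fy': 396.7441941254481, 'cx': 277.6677771543642, 'cy': 207.37690741529883, 'R': array([[-0.59271729,  0.80539556,  0.00491915],
       [ 0.76067791,  0.56179433, -0.32520185],
       [-0.26467968, -0.18901087, -0.94563183]]), 't': array([ 321.54956508, -304.20090598, 1375.39379358])}
top {'fx': 512.1828603202455, 'fy': 512.1828603202455, 'cx': 295.3787381854962, 'cy': 207.93274381653484, 'R': array([[-0.00976725, -0.99983913, -0.01504348],
       [-0.99389084,  0.0113609 , -0.10978125],
       [ 0.10993449,  0.01387932, -0.99384192]]), 't': array([ -11.33793007,  530.06934682, 1423.68878251])}
wrist {'fx': 307.7382906573146, 'fy': 307.7382906573146, 'cx': 276.8673600272986, 'cy': 206.69924897568595, 'mount': array([[ 9.99999719e-01, -2.59637214e-04, -7.02794381e-04,
        -1.58708386e-01],
       [ 4.62818093e-04,  9.51729769e-01,  3.06936856e-01,
        -7.82249242e+01],
       [ 5.89178104e-04, -3.06937095e-01,  9.51729622e-01,
        -1.42701216e+02],
       [ 0.00000000e+00,  0.00000000e+00,  0.00000000e+00,
         1.00000000e+00]])}
```

View pics/side0.png

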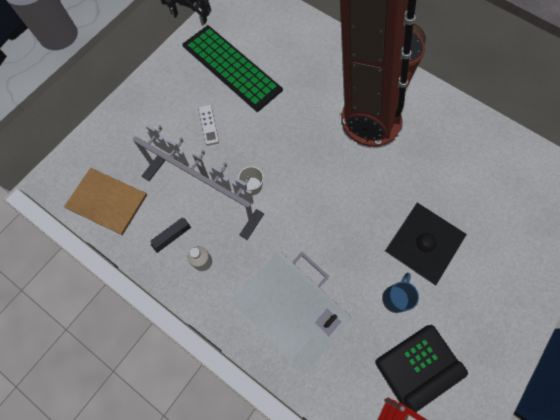

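View pics/top0.png

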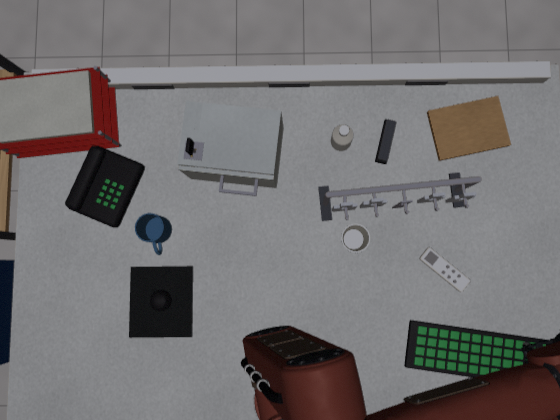

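View pics/wrist0.png

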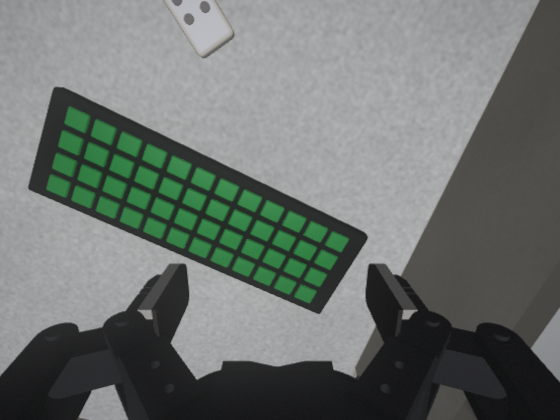

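The top view shows the cabinet at (230,140) with the lock and key at (193,150), the handle at (239,190), the rail from (325,190) to (480,180) with five hooks loaded, the pot at (355,237), and the mug at (153,230). Next I'll compute rough positions and enlarge the crops.

```bash
cat > h.py <<'E'
from station import *
import numpy as np, cv2
from scipy.spatial.transform import Rotation as Ro
def cam(n,obs=None):
    c=get_calibration(n); K=np.array([[c['fx'],0,c['cx']],[0,c['fy'],c['cy']],[0,0,1.]])
    if n=='wrist':
        T=np.eye(4); T[:3,:3]=Ro.from_euler('xyz',obs['ee_rot'],degrees=True).as_matrix(); T[:3,3]=obs['tcp_pos']
        W=T@c['mount']; R=W[:3,:3].T; t=-R@W[:3,3]
    else: R=np.array(c['R']);t=np.array(c['t'])
    return K,R,t
def px2w(c,uv,z):
    K,R,t=c; d=R.T@np.linalg.solve(K,[uv[0],uv[1],1.]); o=-R.T@t
    return o+d*(z-o[2])/d[2]
def w2px(c,X):
    K,R,t=c; p=K@(R@np.asarray(X,float)+t); return p[:2]/p[2]
def save(im,name,box=None,s=1):
    if box: im=im[box[1]:box[3],box[0]:box[2]]
    im=cv2.resize(im,None,fx=s,fy=s,interpolation=cv2.INTER_CUBIC); cv2.imwrite('pics/'+name,im[:,:,::-1])
def pose(): 
    o=get_obs(); print('t %.1f'%o['t'],'tcp',o['tcp_pos'].round(1),'rpy',o['ee_rot'].round(1),'F',o['wrist_force'].round(1),'M',o['moment'].round(2),'grip %.1f'%o['grip_width']); return o
E
python3 - <<'E'
from h import *
im=get_image('top');c=cam('top')
save(im,'top_cab.png',(160,80,320,220),4.5); save(im,'top_rail.png',(310,160,500,270),4)
for n,z in [('keyway',170),('key',238),('drawer_handle',139),('pot',70),('rail',190),('ruler',150),('plate0',200),('plate1',200),('plate2',200),('plate3',200),('mug',90)]:
    try:
        for r in spot_in(n,'top')[:6]:
            e=r['extent']; print(n,round(r['score'],2),np.round(e,1),px2w(c,e[:2],z).round(0))
    except Exception as ex: print(n,ex)
E
```

```text
keyway 0.93 [231.2 148.9 104.7  92.5] [671. 146. 170.]
keyway 0.52 [228.2 182.6  96.3  28.9] [582. 154. 170.]
drawer_handle 0.81 [226.9 179.9  97.5  29.1] [594. 162. 139.]
pot 0.95 [356.1 238.5  28.9  28.8] [ 439. -183.   70.]
pot 0.67 [431.5 197.9  32.8  10.6] [ 549. -392.   70.]
rail 0.86 [400.5 197.4 163.6  45.9] [ 536. -284.  190.]
plate0 0.74 [345.2 205.3  32.   12.5] [ 516. -144.  200.]
plate0 0.72 [374.4 203.6  27.8   9.8] [ 520. -217.  200.]
plate0 0.65 [460.5 196.2  25.7  11.8] [ 536. -432.  200.]
plate0 0.57 [433.3 198.1  27.6  13.3] [ 532. -364.  200.]
plate0 0.38 [343.3 136.8  25.8  30.6] [ 691. -143.  200.]
plate0 0.35 [227.3 181.4  98.   33.8] [580. 152. 200.]
plate1 0.74 [345.2 205.3  32.   12.5] [ 516. -144.  200.]
plate1 0.72 [374.4 203.6  27.8   9.8] [ 520. -217.  200.]
plate1 0.65 [460.5 196.2  25.7  11.8] [ 536. -432.  200.]
plate1 0.57 [433.3 198.1  27.6  13.3] [ 532. -364.  200.]
plate1 0.38 [343.3 136.8  25.8  30.6] [ 691. -143.  200.]
plate1 0.35 [227.3 181.4  98.   33.8] [580. 152. 200.]
plate2 0.74 [345.2 205.3  32.   12.5] [ 516. -144.  200.]
plate2 0.72 [374.4 203.6  27.8   9.8] [ 520. -217.  200.]
plate2 0.65 [460.5 196.2  25.7  11.8] [ 536. -432.  200.]
plate2 0.57 [433.3 198.1  27.6  13.3] [ 532. -364.  200.]
plate2 0.38 [343.3 136.8  25.8  30.6] [ 691. -143.  200.]
plate2 0.35 [227.3 181.4  98.   33.8] [580. 152. 200.]
plate3 0.74 [345.2 205.3  32.   12.5] [ 516. -144.  200.]
plate3 0.72 [374.4 203.6  27.8   9.8] [ 520. -217.  200.]
plate3 0.65 [460.5 196.2  25.7  11.8] [ 536. -432.  200.]
plate3 0.57 [433.3 198.1  27.6  13.3] [ 532. -364.  200.]
plate3 0.38 [343.3 136.8  25.8  30.6] [ 691. -143.  200.]
plate3 0.35 [227.3 181.4  98.   33.8] [580. 152. 200.]
mug 0.58 [154.4 232.5  41.1  44.6] [460. 365.  90.]
```

View pics/top_cab.png

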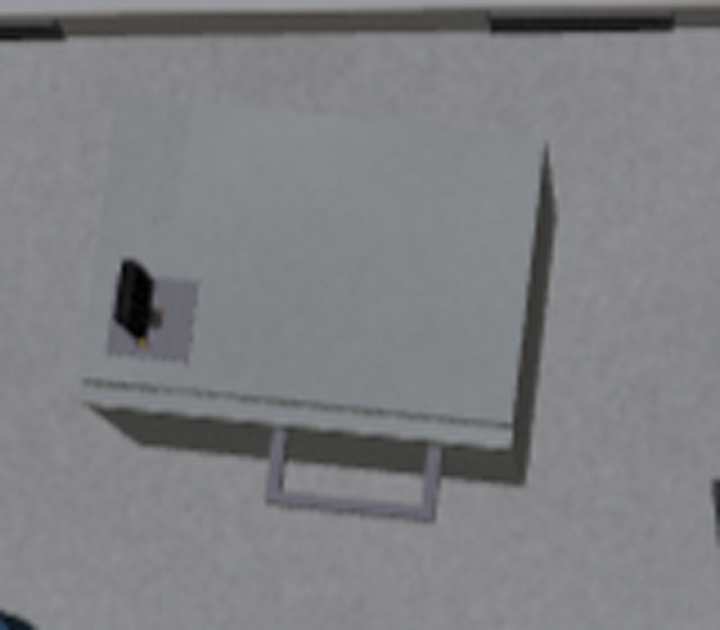

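View pics/top_rail.png

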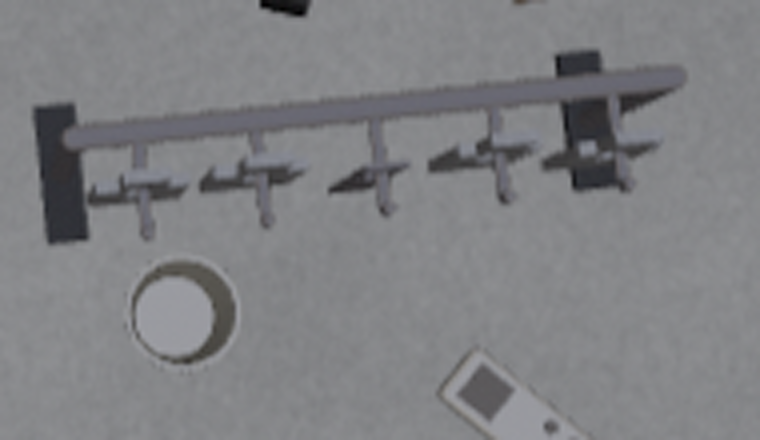

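Four plates are on the outer hooks and the ruler is on the middle one. Cabinet yaw is about -6° and rail yaw about +4°. I'll take closer wrist looks at both.

```bash
python3 - <<'E'
from h import *
import station; print([x for x in dir(station) if not x.startswith('_')], station.grasp_offset if hasattr(station,'grasp_offset') else '')
c=cam('top')
f=lambda u,v,s,bx,by:(bx+u/s,by+v/s)
for n,uv,z in [('lockplate',f(152,320,4.5,160,80),170),('FL top',f(83,382,4.5,160,80),170),('FR',f(512,428,4.5,160,80),170),('BR',f(547,143,4.5,160,80),170),('hL',f(272,500,4.5,160,80),139),('hR',f(434,518,4.5,160,80),139),
 ('railL',f(70,135,4,310,160),190),('railR',f(680,77,4,310,160),190)]:
    print(n,px2w(c,uv,z).round(1))
for yaw in(84,-96,0,180,-90,90,164,-16):
    print(yaw,solve_ik([640,220,300],[180,0,yaw]))
E
```

```text
['Unreachable', 'get_calibration', 'get_image', 'get_obs', 'goto', 'grasp_offset', 'grip', 'move_j', 'move_l', 'regions_of', 'sign_off', 'solve_ik', 'spot_in', 'wait'] 18.700000000000003
lockplate [665.9 243.7 170. ]
FL top [630.1 283.2 170. ]
FR [600.1  36.  170. ]
BR [767.7  14.8 170. ]
hL [564.6 178.6 139. ]
hR [552.9  83.6 139. ]
railL [ 547.2 -100.7  190. ]
railR [ 579.6 -485.6  190. ]
84 [ 1.30334305e+01  1.61592119e+01  8.05822589e+01 -2.54444375e-14
  8.32585292e+01 -7.09665695e+01]
-96 [ 13.03343054  16.15921189  80.58225894   0.          83.25852917
 109.03343054]
0 [ 1.30334305e+01  1.61592119e+01  8.05822589e+01 -2.54444375e-14
  8.32585292e+01  1.30334305e+01]
180 None
-90 [ 13.03343054  16.15921189  80.58225894   0.          83.25852917
 103.03343054]
90 [ 1.30334305e+01  1.61592119e+01  8.05822589e+01 -2.54444375e-14
  8.32585292e+01 -7.69665695e+01]
164 None
-16 [ 1.30334305e+01  1.61592119e+01  8.05822589e+01 -2.54444375e-14
  8.32585292e+01  2.90334305e+01]
```

```bash
python3 - <<'E'
from h import *
goto([600,190,360],[180,0,84]); wait(0.3)
o=pose(); im=get_image('wrist'); save(im,'w1.png',None,1.4)
np.save('w1.npy',im)
import pickle; pickle.dump(o,open('w1.pkl','wb'))
c=cam('wrist',o)
for n,z in [('keyway',170),('key',238),('drawer_handle',139)]:
    for r in spot_in(n,'wrist')[:3]:
        e=r['extent']; print(n,round(r['score'],2),np.round(e,1),px2w(c,e[:2],z).round(0))
E
```

```text
t 4.2 tcp [600.1 189.7 359.9] rpy [-180.    0.   84.] F [0.1 0.1 0.1] M [ 0.01  0.06 -0.03] grip 85.5
keyway 0.96 [255.4 234.4 224.5 187.5] [659. 158. 170.]
keyway 0.56 [ 19.4 257.2  38.9  77.3] [ 659. -127.  170.]
key 0.83 [336.9 248.1  26.1  53.3] [653. 241. 238.]
key 0.55 [254.8 172.3 216.1  57. ] [573. 173. 238.]
drawer_handle 0.97 [255.6 173.4 217.2  47.7] [593. 165. 139.]
```

View pics/w1.png

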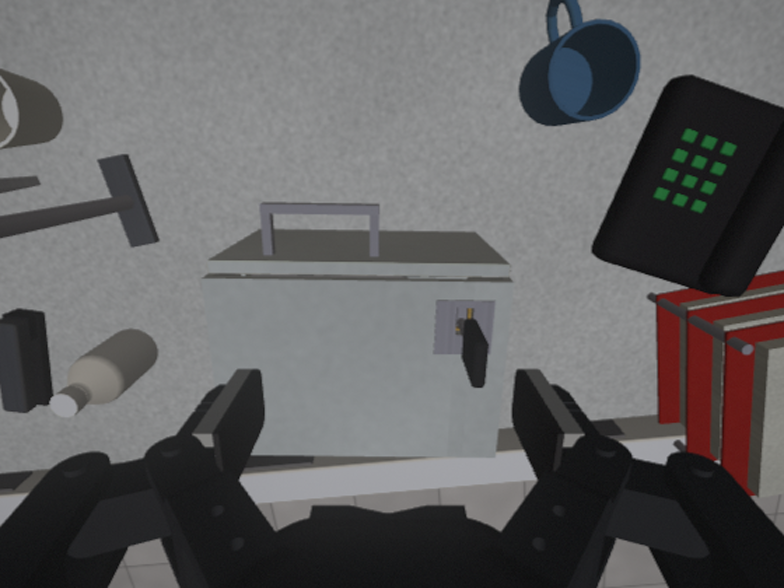

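```bash
python3 - <<'E'
from h import *
im=np.load('w1.npy'); save(im,'w1k.png',(295,195,375,285),7)
E
```

```text
(no output)
```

View pics/w1k.png

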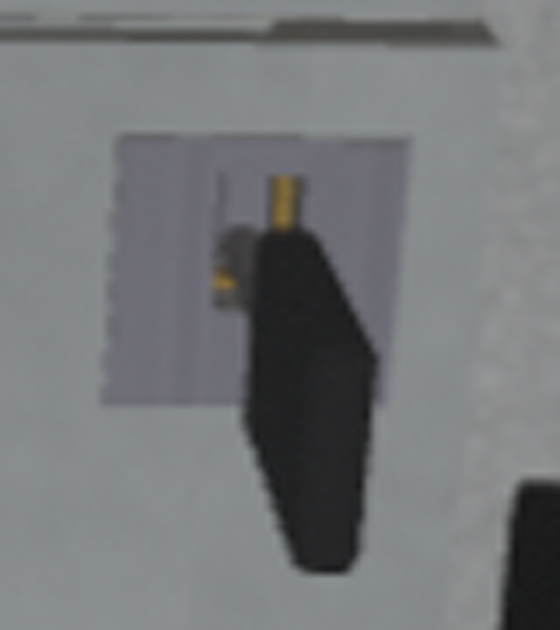

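```bash
cat >> h.py <<'E'
import pickle
E
python3 - <<'E'
from h import *
o=pickle.load(open('w1.pkl','rb')); c=cam('wrist',o); ct=cam('top')
f=lambda u,v:(295+u/7,195+v/7)
for n,uv,z in [('pl',f(117,137),170),('pl',f(412,137),170),('pl',f(386,405),170),('pl',f(100,405),170),('bowFR',f(376,355),238),('bowRR',f(356,572),238),('bowRL',f(295,572),238)]:
    print(n,px2w(c,uv,z).round(1))
g=lambda u,v:(u/1.4,v/1.4)
for n,uv,z in [('FLtop',g(511,279),170),('FRtop',g(205,279),170),('BR',g(210,457),170),('BL',g(495,457),170),('h1',g(262,204),139),('h2',g(379,206),139),('h1b',g(265,213),139),('h2b',g(376,213),139)]:
    print(n,px2w(c,uv,z).round(1))
# top cam: plate corners in top_cab crop
q=lambda u,v:(160+u/4.5,80+v/4.5)
for n,uv,z in [('pl',q(107,355),170),('pl',q(188,362),170),('pl',q(198,281),170),('bow',q(122,259),238),('bow',q(133,260),238),('bow',q(115,325),238)]: print('top',n,px2w(ct,uv,z).round(1))
E
```

```text
pl [641.5 225.5 170. ]
pl [646.6 273.5 170. ]
pl [694.6 267.7 170. ]
pl [689.5 219.2 170. ]
bowFR [651.7 252.3 238. ]
bowRR [684.5 248.4 238. ]
bowRL [683.6 240.  238. ]
FLtop [629.6 286.5 170. ]
FRtop [603.7  41.7 170. ]
BR [772.7   6.  170. ]
BL [800.6 268.6 170. ]
h1 [552.4  89.6 139. ]
h2 [564.3 186.4 139. ]
h1b [560.   90.7 139. ]
h2b [569.8 183.2 139. ]
top pl [645.7 269.5 170. ]
top pl [641.  222.6 170. ]
top pl [688.6 217.3 170. ]
top bow [684.9 246.  238. ]
top bow [684.2 239.9 238. ]
top bow [648.  249.4 238. ]
```

```bash
python3 - <<'E'
from h import *
goto([667,245.5,300],[180,0,-96]); grip(40,40)
move_l([667,245.5,197.5],speed=120); wait(.1)
o=pose(); grip(0,50); wait(.2); o=pose()
save(get_image('wrist'),'w2.png')
E
```

```text
t 8.7 tcp [668.  245.8 199.4] rpy [-1.798e+02  1.000e-01 -9.600e+01] F [-0.3  0.2 -0.8] M [ 0.01 -0.04 -0.05] grip 39.9
t 9.3 tcp [667.4 245.6 198.4] rpy [-179.9    0.   -96. ] F [-0.3  0.4  4.3] M [-0.01  0.02 -0.01] grip 9.6
```

View pics/w2.png

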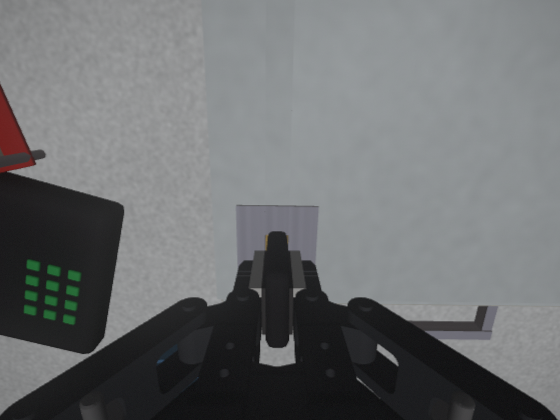

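The bow at (278,290) is held between the pads, with low forces. Now I turn the key.

```bash
python3 - <<'E'
from h import *
p=[667,245.5,197.5]
for a in (20,40,60,76,83):
    move_l(p,[180,0,-96+a],speed=200) 
    o=pose()
wait(.2);pose()
save(get_image('wrist'),'w3.png')
E
```

```text
t 9.8 tcp [667.2 246.1 198.4] rpy [-1.799e+02  1.000e-01 -7.610e+01] F [-1.4  2.2  4.1] M [ 0.35  0.19 -0.02] grip 9.3
t 10.3 tcp [667.2 245.9 198.4] rpy [-179.9    0.   -56.1] F [-2.3  1.4  6.1] M [0.28 0.24 0.01] grip 9.4
t 10.8 tcp [667.2 245.7 198.4] rpy [-180.    -0.   -36.1] F [-1.4  1.   6. ] M [ 0.11  0.23 -0.05] grip 9.5
t 11.2 tcp [667.3 245.5 198.3] rpy [-180.    -0.   -20.1] F [-0.8  0.9  5.7] M [0.05 0.14 0.04] grip 9.2
t 11.5 tcp [667.3 245.4 198.3] rpy [-1.80e+02 -1.00e-01 -1.31e+01] F [-0.8  0.3  5.2] M [0.06 0.17 0.02] grip 9.2
t 11.7 tcp [667.3 245.4 198.4] rpy [-1.80e+02 -1.00e-01 -1.31e+01] F [0.  1.2 4.6] M [0.03 0.14 0.01] grip 8.9
```

View pics/w3.png

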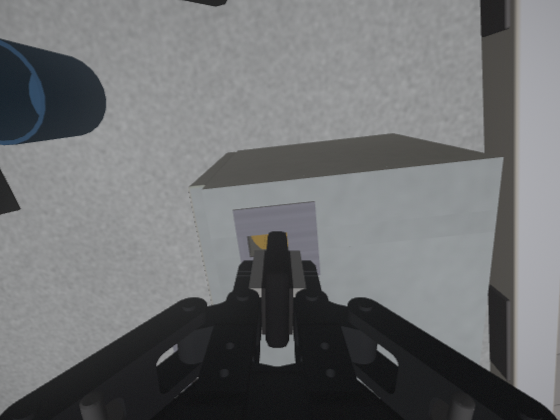

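The key has turned and followed the gripper. I'll release it and pull the drawer.

```bash
python3 - <<'E'
from h import *
grip(30,40); move_l([667,245.5,300],speed=250)
h=np.array([561.6,137.5]); d=np.array([-.9945,.1045])
goto([*h,240],[180,0,-6]); grip(30)
move_l([*h,118],speed=150); wait(.1); pose()
grip(0,60); wait(.1); pose()
q=h+d*112; move_l([*q,118],speed=100); pose()
for s in (115,117,119,121,123):
    q=h+d*s; move_l([*q,118],speed=50); wait(.1); o=pose()
    if np.linalg.norm(o['wrist_force'][:2])>14: break
save(get_image('top'),'top3.png',(140,60,340,260),4)
E
```

```text
t 14.6 tcp [562.9 137.7 119.7] rpy [-180.    -0.2   -6. ] F [ 0.4 -0.1  0.7] M [ 0.01 -0.01  0.02] grip 30.0
t 15.1 tcp [562.4 137.6 119.3] rpy [-1.8e+02 -1.0e-01 -6.0e+00] F [-0.8  0.2  5.6] M [-0.01  0.22 -0.33] grip 6.6
t 16.3 tcp [449.8 151.  119.2] rpy [-179.8   -0.    -6. ] F [-0.4  5.   9.1] M [ 0.72  0.11 -0.29] grip 6.5
t 16.7 tcp [447.2 151.4 119.2] rpy [-1.798e+02 -1.000e-01 -6.000e+00] F [1.3 5.5 8. ] M [ 0.69 -0.01 -0.35] grip 6.6
t 17.0 tcp [445.4 151.6 119.2] rpy [-1.798e+02 -1.000e-01 -6.000e+00] F [0.9 5.2 8.4] M [ 0.72 -0.13 -0.29] grip 6.7
t 17.4 tcp [443.5 151.8 119.3] rpy [-1.798e+02 -1.000e-01 -6.000e+00] F [0.8 4.3 7.8] M [ 0.7  -0.12 -0.29] grip 6.7
t 17.7 tcp [443.3 151.8 119.3] rpy [-179.7   -0.4   -6. ] F [5.7 5.1 2.5] M [ 0.63 -0.87 -0.3 ] grip 7.1
t 18.1 tcp [443.2 151.8 119.3] rpy [-179.7   -0.7   -6. ] F [10.4  4.6 -2.7] M [ 0.58 -1.7  -0.27] grip 6.7
```

View pics/top3.png

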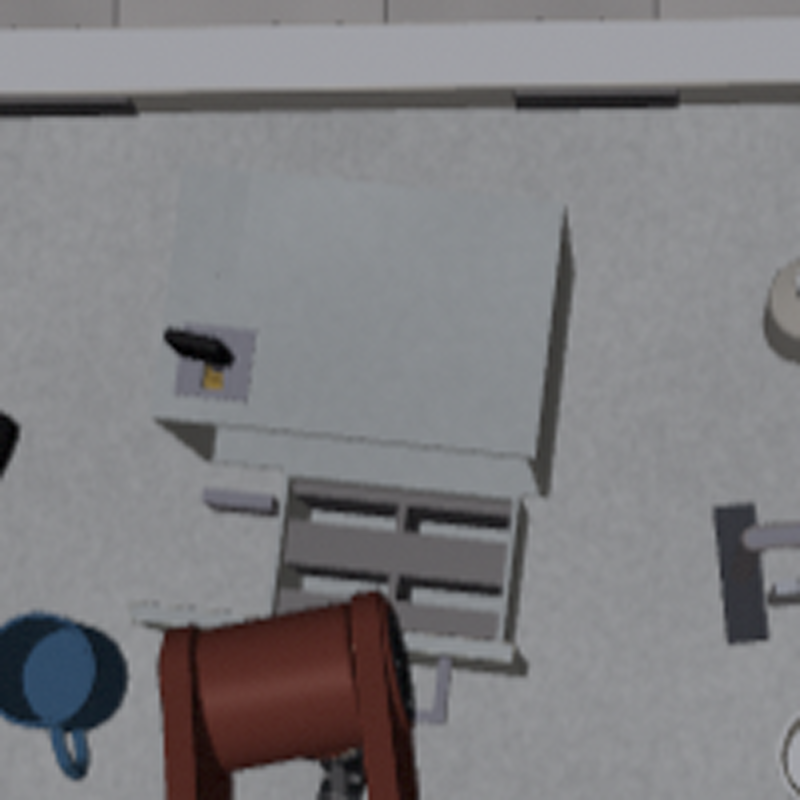

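Drawer is out at its stop (travel 119.8 mm). Next I release it and look at the slots.

```bash
python3 - <<'E'
from h import *
grip(28,40); o=get_obs()['tcp_pos']; move_l([443.5,152,260],speed=250)
goto([500,145,330],[180,0,84]); wait(.4)
o=pose(); im=get_image('wrist'); save(im,'w4.png',None,1.4); np.save('w4.npy',im); pickle.dump(o,open('w4.pkl','wb'))
c=cam('wrist',o)
for n in ['slot0','drawer_handle','keyway']:
    for r in spot_in(n,'wrist')[:5]:
        e=r['extent']; print(n,round(r['score'],2),np.round(e,1))
im=get_image('top'); save(im,'top4.png',(170,150,300,260),6); np.save('top4.npy',im)
E
```

```text
t 21.0 tcp [500. 145. 330.] rpy [180.  -0.  84.] F [0.4 0.6 0. ] M [ 0.   -0.03 -0.01] grip 27.8
slot0 0.81 [308.2 188.6 239.8 127.2]
drawer_handle 0.56 [305.9 189.2 241.8 126.5]
drawer_handle 0.56 [111.2 323.4  63.1  61.3]
keyway 0.67 [308.1 262.7 244.9 284.6]
keyway 0.34 [111.2 323.6  64.7  64.9]
```

View pics/w4.png

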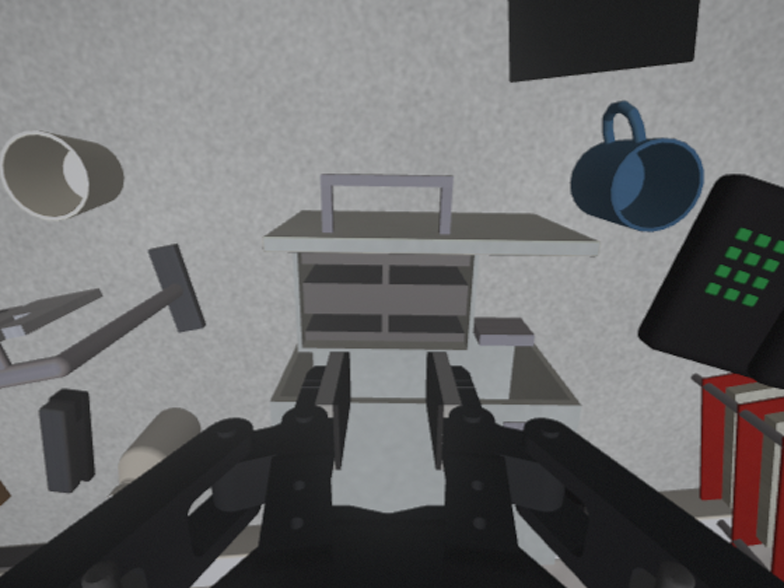

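View pics/top4.png

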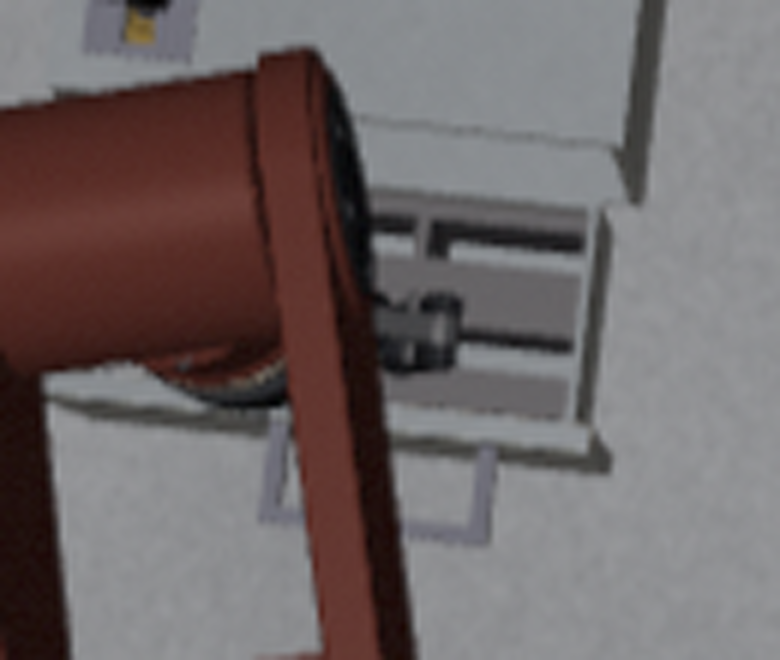

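```bash
python3 - <<'E'
from h import *
im=np.load('w4.npy'); save(im,'w4s.png',(205,165,345,260),5.6)
E
```

```text
(no output)
```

View pics/w4s.png

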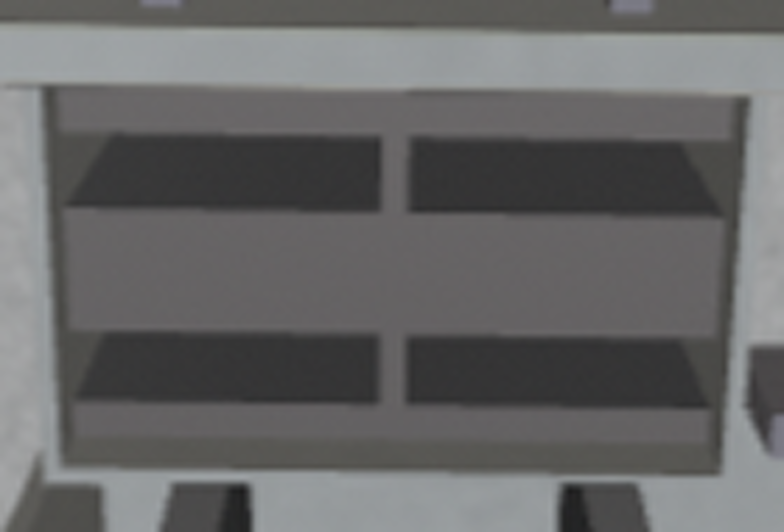

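```bash
python3 - <<'E'
from h import *
o=pickle.load(open('w4.pkl','rb')); c=cam('wrist',o); ct=cam('top')
f=lambda u,v:(205+u/5.6,165+v/5.6)
A=np.radians(-6); R=np.array([[np.cos(A),-np.sin(A)],[np.sin(A),np.cos(A)]]); kw=np.array([667,245.5])
def sh(n,cc,uv,z):
    p=px2w(cc,uv,z); print(n,p[:2].round(1),'cab',(R.T@(p[:2]-kw)).round(1))
for s,q in {'s0':[(60,133),(381,137),(381,211),(68,207)],'s1':[(408,138),(731,142),(722,214),(408,212)],'s2':[(71,332),(379,335),(379,404),(75,402)],'s3':[(406,336),(716,338),(710,408),(406,405)]}.items():
    P=np.array([px2w(c,f(*u),94)[:2] for u in q]); L=(P-kw)@R
    print(s,P.mean(0).round(1),'cab',L.mean(0).round(1),'w',(L[2:,0].mean()-L[:2,0].mean()).round(1),'len',(L[1:3,1].mean()-L[[0,3],1].mean()).round(1))
g=lambda u,v:(170+u/6,150+v/6)
# top: slot0 rear edge/front edge near right: front slot
for n,uv in [('t s0 front',g(570,373)),('t s0 rear R',g(574,347)),('t s2 front R',g(583,272)),('t s2 rear R',g(585,245)),('t divider s2 left end',g(447,250))]: sh(n,ct,uv,94)
h=lambda u,v:(140+u/4,60+v/4)
for n,uv,z in [('ctr divider rear',h(408,530),94),('FR',h(528,662),158),('handleR',h(446,720),139)]: sh(n,ct,uv,z)
g=lambda u,v:(u/1.4,v/1.4)
for n,uv,z in [('drawer front inner L',g(265,250),158),('inner R',g(597,254),158),('top outer',g(268,237),158),('hand',g(321,175),139),('hand',g(453,176),139)]: sh(n,c,uv,z)
E
```

```text
s0 [523.6 101.4] cab [-127.5 -158.3] w 17.5 len 72.3
s1 [533.  179.5] cab [-126.4  -79.6] w 17.3 len 72.8
s2 [571.5  95.6] cab [ -79.3 -159.1] w 17.7 len 72.4
s3 [580.7 174. ] cab [-78.3 -80.1] w 17.8 len 72.8
t s0 front [512.1  64.5] cab [-135.1 -196.1]
t s0 rear R [523.9  62.7] cab [-123.2 -196.8]
t s2 front R [558.1  58.5] cab [ -88.8 -197.4]
t s2 rear R [570.4  57.6] cab [ -76.4 -197. ]
t divider s2 left end [568.9 120.2] cab [ -84.5 -134.8]
ctr divider rear [566.7 127. ] cab [ -87.4 -128.3]
FR [470.8  41.9] cab [-173.8 -223. ]
handleR [435.   96.7] cab [-215.2 -172.3]
drawer front inner L [481.8  55.1] cab [-164.3 -208.7]
inner R [510.9 301.4] cab [-161.1   39.3]
top outer [472.4  59.2] cab [-174.  -205.6]
hand [433.4 102. ] cab [-217.4 -167.2]
hand [444.5 200.3] cab [-216.6  -68.2]
```

Slot sizes check out (17.5 × 72.5 mm against 18 × 73). Now the rail.

```bash
python3 - <<'E'
from h import *
goto([480,-285,370],[180,0,94.8]); wait(.4)
o=pose(); im=get_image('wrist'); save(im,'w5.png',None,1.4); np.save('w5.npy',im); pickle.dump(o,open('w5.pkl','wb'))
save(im,'w5a.png',(0,100,280,300),2.8); save(im,'w5b.png',(280,100,560,300),2.8)
im=get_image('top'); np.save('top5.npy',im); save(im,'top5.png',None,1.4)
E
```

```text
t 23.2 tcp [ 480.2 -284.6  370. ] rpy [-180.    -0.    94.8] F [-0.3  0.1 -0.3] M [0.01 0.05 0.08] grip 28.2
```

View pics/w5a.png

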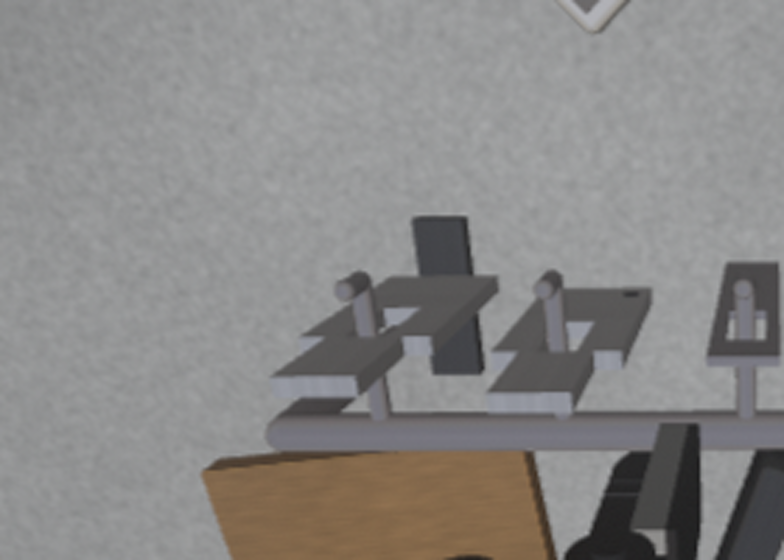

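View pics/w5b.png

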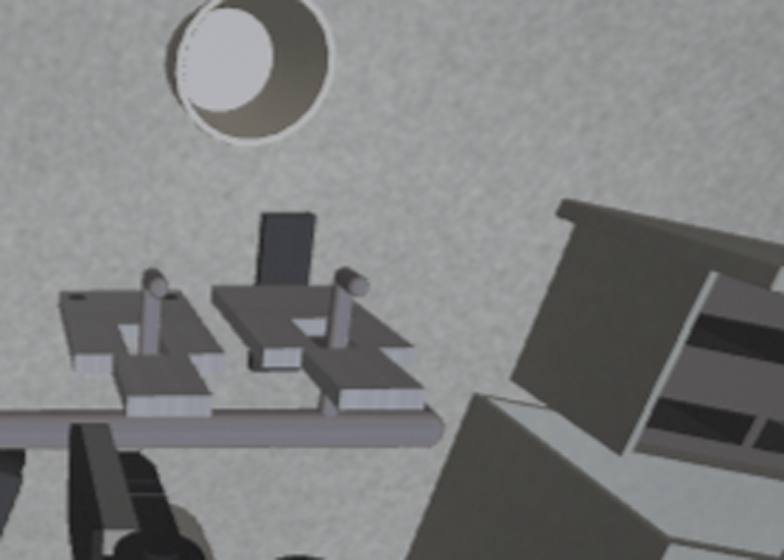

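View pics/top5.png

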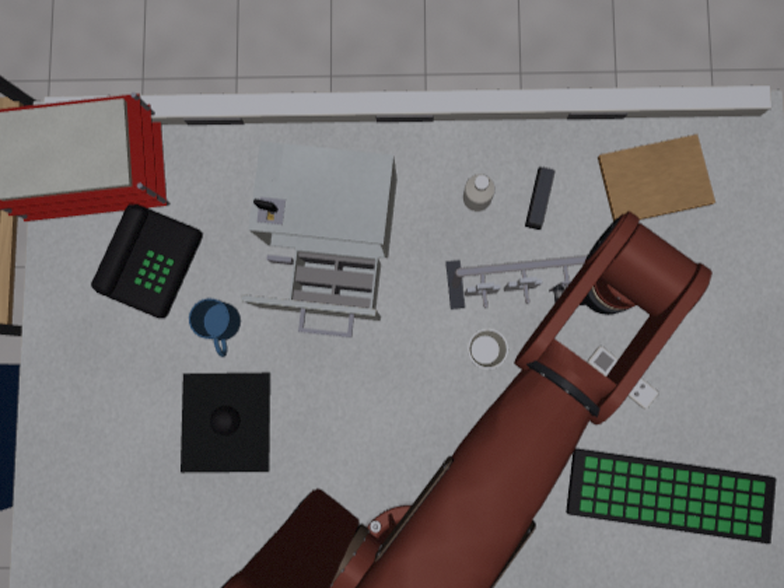

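```bash
python3 - <<'E'
from h import *
o=pickle.load(open('w5.pkl','rb')); c=cam('wrist',o); ct=cam('top')
a=lambda u,v:(u/2.8,100+v/2.8); b=lambda u,v:(280+u/2.8,100+v/2.8)
A=np.radians(4.8); R=np.array([[np.cos(A),-np.sin(A)],[np.sin(A),np.cos(A)]]); r0=np.array([563,-293])
def sh(n,qs,z):
    P=np.array([px2w(c,q,z)[:2] for q in qs]); L=(P-r0)@R
    print(n,P.mean(0).round(1),'rail',L.mean(0).round(1),'span',np.ptp(L,axis=0).round(1))
sh('h150',[b(338,388),b(424,388),b(424,407),b(340,407)],234)
sh('h75',[b(126,395),b(211,395),b(209,414),b(130,414)],234)
sh('h-75',[a(489,392),a(575,392),a(574,411),a(489,411)],234)
sh('h-150',[a(273,376),a(357,376),a(357,395),a(280,395)],234)
sh('bar L end',[b(440,428)],196); sh('bar R end',[a(268,432)],196)
sh('tip150',[b(355,282)],206);sh('tip75',[b(156,287)],206);sh('tip-150',[a(346,290)],206);sh('tip-75',[a(543,289)],206)
sh('pot',[b(172,70),b(333,60),b(255,143)],70)
for n,uv in [('pot top',(355.5,238.5))]: print(px2w(ct,uv,70))
E
```

```text
h150 [ 515.7 -143.2] rail [-34.6 153.2] span [ 7.3 31.4]
h75 [ 524.7 -217.6] rail [-31.9  78.4] span [ 7.4 30. ]
h-75 [ 536. -366.] rail [-33.  -70.5] span [ 7.3 31. ]
h-150 [ 536.2 -441.2] rail [ -39.1 -145.4] span [ 7.2 29.4]
bar L end [542.6 -96.4] rail [ -3.9 197.6] span [0. 0.]
bar R end [ 576.9 -483. ] rail [  -2.1 -190.4] span [0. 0.]
tip150 [ 481.9 -148.6] rail [-68.7 150.7] span [0. 0.]
tip75 [ 490. -222.] rail [-66.8  76.9] span [0. 0.]
tip-150 [ 509.7 -442.4] rail [ -65.6 -144.4] span [0. 0.]
tip-75 [ 503.2 -369.3] rail [-66. -71.] span [0. 0.]
pot [ 423.6 -157.4] rail [-127.6  146.8] span [40.8 79.5]
[ 439.46496364 -181.03839676   70.        ]
```

The tab sizes (7.3 × 30 mm) and hook spacing fit. First plate goes from hook +150 to slot 3, at the rear left.

```bash
cat >> h.py <<'E'
def pick(x,y):
    goto([x,y,285],[180,0,4.8]); grip(24,40)
    move_l([x,y,210],speed=150); grip(0,60); wait(.1); o=pose()
    d=np.array([-.9965,-.0837])
    move_l([x,y,230],speed=100); pose()
    q=np.array([x,y])+d*62; move_l([*q,230],speed=120); o=pose()
    move_l([*q,300],speed=200); return o
def place(x,y,yaw=-6.5,go=True):
    move_l([x,y,300],[180,0,yaw],speed=250); 
    move_l([x,y,205],speed=200); wait(.1); f0=pose()['wrist_force']
    if not go: return
    for z in (180,150,125,117):
        move_l([x,y,z],speed=120); o=pose(); df=o['wrist_force']-f0
        if np.abs(df).max()>12: print('CONTACT',df); return
    wait(.1); pose(); grip(22,60); move_l([x,y,300],speed=250)
E
python3 - <<'E'
from h import *
pick(515.7,-143.2)
save(get_image('wrist'),'w6.png')
place(580.7,174,go=False)
save(get_image('wrist'),'w7.png')
save(get_image('side'),'s7.png',(180,200,380,380),4)
E
```

```text
t 26.2 tcp [ 516.7 -143.7  211.8] rpy [179.9  -0.2   4.8] F [-0.5 -0.2  5.1] M [0.02 0.13 0.02] grip 7.0
t 26.6 tcp [ 515.9 -143.2  230.1] rpy [180.   -0.    4.8] F [-0.2  0.9 -1.6] M [ 0.06  0.04 -0.02] grip 6.5
t 27.2 tcp [ 454.2 -148.4  230. ] rpy [180.   -0.    4.8] F [-0.3 -0.2 -1.5] M [-0.01  0.03 -0.05] grip 6.7
t 30.0 tcp [582.4 174.1 207.7] rpy [-179.9   -0.3   -6.5] F [ 0.7  0.2 -1.9] M [-0.03  0.03 -0.  ] grip 6.7
```

View pics/w6.png

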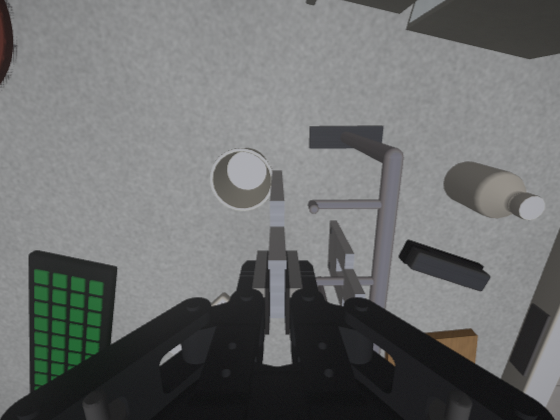

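View pics/w7.png

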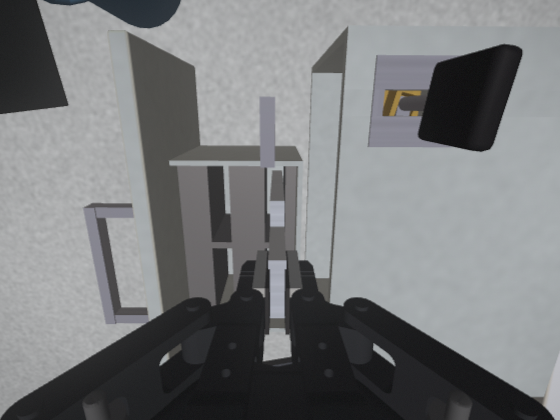

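View pics/s7.png

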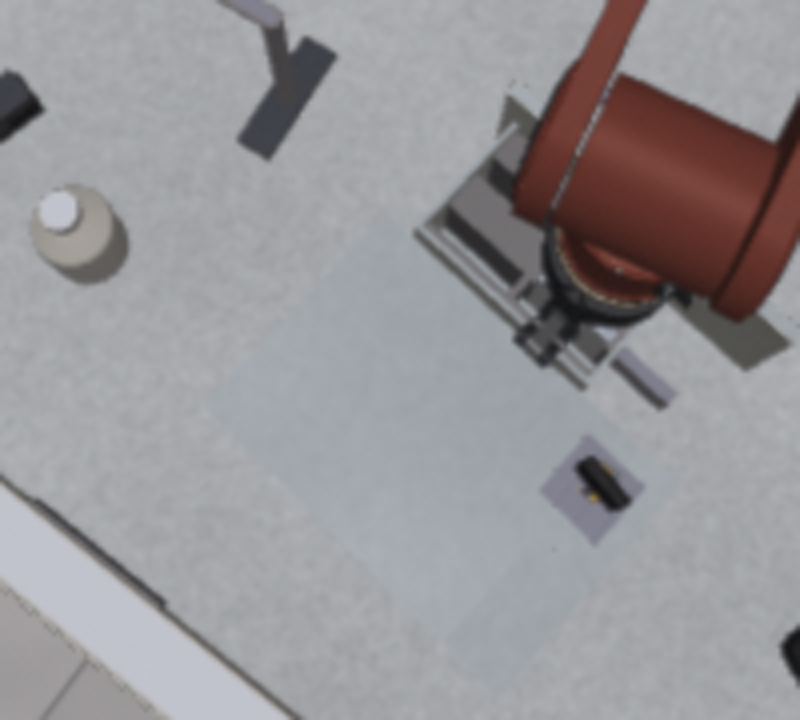

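The plate hangs straight in the jaws above slot 3, and the slot opening shows around (278,190). I'll lower it with force checks.

```bash
python3 - <<'E'
from h import *
place(580.7,174)
save(get_image('wrist'),'w8.png')
E
```

```text
t 31.4 tcp [580.5 174.  204.7] rpy [180.    0.   -6.5] F [ 0.1 -0.4 -2.1] M [ 0.02 -0.05 -0.06] grip 6.6
t 31.8 tcp [579.9 173.9 179.2] rpy [ 1.8e+02  1.0e-01 -6.5e+00] F [-0.4 -0.6 -1.6] M [0.03 0.   0.02] grip 6.2
t 32.1 tcp [580.4 173.9 149.8] rpy [ 1.8e+02  1.0e-01 -6.5e+00] F [-0.2  0.4 -1.8] M [ 0.01 -0.01  0.01] grip 6.8
t 32.5 tcp [580.3 174.  124.7] rpy [ 1.8e+02  1.0e-01 -6.5e+00] F [ 0.6 -0.  -1.8] M [0.01 0.02 0.01] grip 6.6
t 32.8 tcp [581.3 174.6 118.3] rpy [-1.799e+02 -1.000e-01 -6.500e+00] F [-1.9  1.3  2.8] M [0.15 0.15 0.02] grip 6.8
t 32.9 tcp [581.3 174.5 118.2] rpy [-1.799e+02 -1.000e-01 -6.500e+00] F [-3.1  1.2  3.7] M [0.1  0.14 0.03] grip 6.3
```

View pics/w8.png

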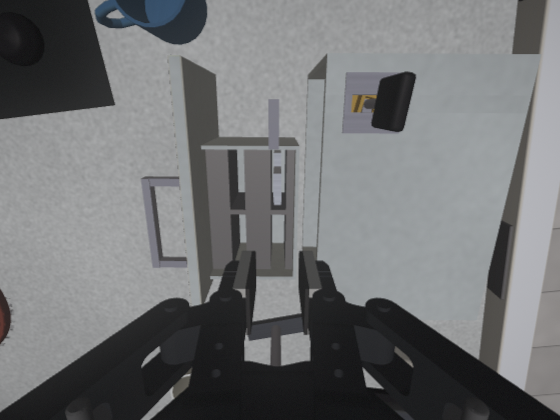

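Slot 3 is filled, with the plate upright at (277,175). Now the next one.

```bash
sed -i 's/(180,150,125,117)/(180,150,125,119)/' h.py; python3 - <<'E'
from h import *
pick(524.7,-217.6)
place(571.5,95.6)
save(get_image('wrist'),'w9.png')
pick(536,-366)
save(get_image('wrist'),'w10.png')
E
```

```text
t 36.8 tcp [ 525.7 -218.2  211.9] rpy [179.9  -0.2   4.8] F [-0.2  0.4  4. ] M [ 0.02  0.07 -0.01] grip 6.6
t 37.2 tcp [ 524.9 -217.7  230.2] rpy [180.   -0.    4.8] F [-0.3 -0.4 -1.9] M [ 0.03  0.02 -0.01] grip 6.9
t 37.8 tcp [ 463.2 -222.9  230. ] rpy [180.   -0.    4.8] F [ 0.   0.9 -1.2] M [ 0.01 -0.02  0.05] grip 6.7
t 40.5 tcp [573.2  95.5 207.5] rpy [-180.    -0.3   -6.5] F [ 0.7 -0.1 -1.9] M [ 0.07  0.   -0.01] grip 5.6
t 40.9 tcp [571.6  94.2 180.3] rpy [179.8  -0.   -6.5] F [-0.5 -4.7 -1.1] M [-1.03  0.01 -0.01] grip 5.8
t 41.3 tcp [572.1  94.9 150.6] rpy [ 1.799e+02 -1.000e-01 -6.500e+00] F [ 0.1 -5.4  1.5] M [-1.07 -0.1   0.02] grip 5.2
t 41.7 tcp [570.9  95.9 124.6] rpy [-1.8e+02  1.0e-01 -6.5e+00] F [-0.2 -2.1 -0.4] M [-0.31 -0.06  0.03] grip 2.7
t 41.9 tcp [571.1  95.8 118.6] rpy [-1.8e+02  1.0e-01 -6.5e+00] F [ 0.2 -1.3  0. ] M [-0.27 -0.07  0.03] grip 2.8
t 42.0 tcp [571.3  95.7 118.9] rpy [-180.     0.    -6.5] F [ 1.  -0.6 -0.1] M [-0.29 -0.01 -0.05] grip 2.7
t 46.2 tcp [ 536.9 -366.8  212.1] rpy [ 1.798e+02 -1.000e-01  4.800e+00] F [ 0.3 -0.5  5.1] M [-0.06  0.02 -0.03] grip 6.7
t 46.5 tcp [ 536.3 -366.2  230.6] rpy [ 1.8e+02 -1.0e-01  4.8e+00] F [ 0.3 -0.  -1.3] M [ 0.04 -0.03  0.01] grip 6.6
t 47.2 tcp [ 474.4 -371.3  230. ] rpy [180.   -0.    4.8] F [ 0.2  0.1 -1.1] M [-0.02  0.01 -0.04] grip 6.5
```

View pics/w9.png

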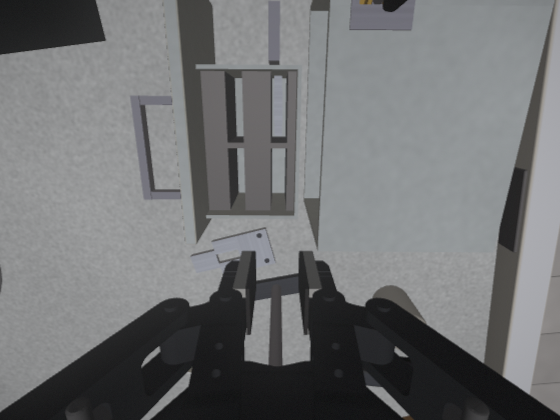

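View pics/w10.png

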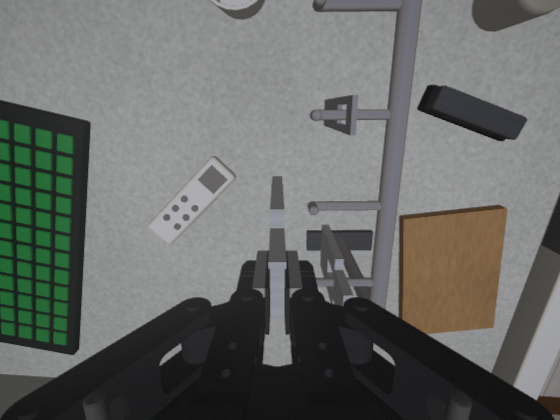

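In w9 the second plate (rivets at (263,240)) lies on the desk just right of the drawer. My low traverse at z=300 carried its lower edge over the empty hook tip, which knocked it askew in the jaws. I'll recover it later, and from here on I traverse above the rail. The plate now in hand looks straight.

```bash
sed -i 's/move_l(\[\*q,300\],speed=200)/move_l([*q,365],speed=200)/; s/move_l(\[x,y,300\],\[180,0,yaw\],speed=250); /move_l([x,y,365],[180,0,yaw],speed=250); o=pose()/; s/max()>12/max()>4/' h.py; python3 - <<'E'
from h import *
o=get_obs()['tcp_pos']; move_l([474,-371.3,365],speed=200)
place(533,179.5,go=False); wait(.2); pose()
save(get_image('wrist'),'w11.png'); im=get_image('top'); save(im,'top11.png',(160,140,360,290),4)
E
```

```text
t 50.6 tcp [533.  178.8 365. ] rpy [180.   -0.   -6.6] F [ 0.2  0.2 -1.1] M [ 0.05  0.01 -0.05] grip 6.6
t 51.7 tcp [534.5 179.7 207.2] rpy [-179.9   -0.2   -6.5] F [-0.6 -0.  -1.2] M [-0.05  0.01  0.01] grip 7.0
t 51.9 tcp [533.7 179.7 206.2] rpy [-1.8e+02 -1.0e-01 -6.5e+00] F [ 0.  -0.7 -1.2] M [ 0.01 -0.04 -0.01] grip 6.4
```

View pics/w11.png

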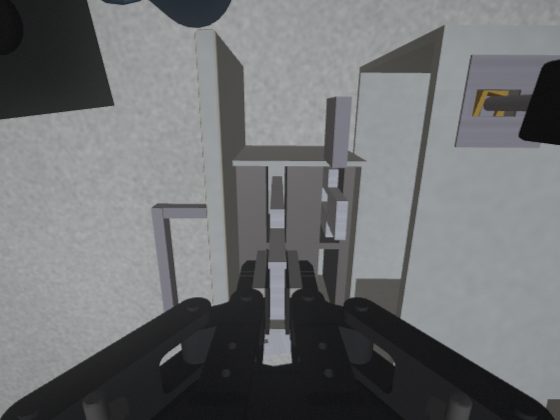

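View pics/top11.png

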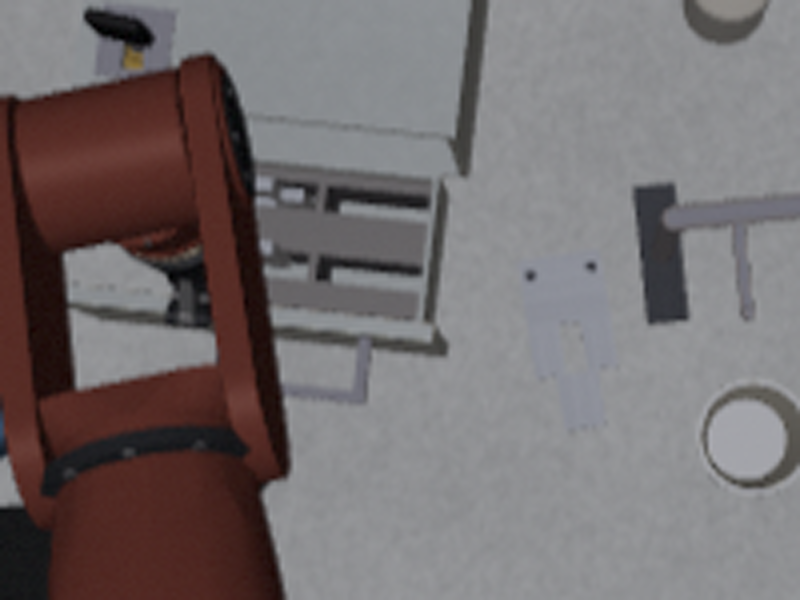

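The fallen plate lies flat and free at crop (567,345), with its tab towards the robot. I'll finish this plate, then place the last one in slot 0.

```bash
python3 - <<'E'
from h import *
place(533,179.5)
grip(24,40); pick(536.2,-441.2)
place(523.6,101.4)
wait(.1); o=pose(); im=get_image('wrist'); save(im,'w12.png')
E
```

```text
t 52.8 tcp [532.2 179.3 363.2] rpy [179.9   0.2  -6.5] F [-0.4  0.  -1.8] M [-0.01  0.05  0.02] grip 6.4
t 53.8 tcp [534.4 179.8 207. ] rpy [-179.9   -0.2   -6.5] F [ 0.1 -0.3 -0.9] M [-0.01  0.02  0.07] grip 6.7
t 54.2 tcp [532.5 179.4 179.7] rpy [ 1.8e+02  1.0e-01 -6.5e+00] F [-1.   0.3 -0.1] M [-0.05  0.01  0.01] grip 6.6
t 54.6 tcp [532.7 179.5 149.8] rpy [ 1.8e+02  1.0e-01 -6.5e+00] F [ 0.2 -0.5 -0.9] M [ 0.01  0.   -0.01] grip 6.2
t 54.9 tcp [532.6 179.4 124.8] rpy [ 1.8e+02  1.0e-01 -6.5e+00] F [-0.1  0.3 -2. ] M [ 0.02 -0.07  0.06] grip 6.5
t 55.2 tcp [533.  179.5 119.1] rpy [180.   -0.   -6.5] F [ 1.2 -0.5 -0.3] M [0.   0.01 0.03] grip 6.5
t 55.3 tcp [533.3 179.6 119.4] rpy [-180.    -0.    -6.5] F [ 0.3 -0.7 -1.2] M [-0.04  0.    0.03] grip 6.6
t 60.1 tcp [ 537.1 -442.1  212.3] rpy [ 1.798e+02 -1.000e-01  4.800e+00] F [-0.8 -0.1  5. ] M [-0.01 -0.06  0.04] grip 6.5
t 60.5 tcp [ 536.4 -441.3  230.4] rpy [180.   -0.    4.8] F [-0.7 -0.3 -2.4] M [0.01 0.02 0.  ] grip 7.0
t 61.1 tcp [ 474.6 -446.4  230. ] rpy [-180.    -0.     4.8] F [-0.  -0.2 -1.8] M [-0.02 -0.02  0.01] grip 
[... 162 characters left out ...]
6.5] F [-0.6 -0.2 -1.8] M [ 0.   -0.02 -0.06] grip 6.6
t 65.7 tcp [523.2 101.4 179.9] rpy [ 1.8e+02  1.0e-01 -6.5e+00] F [ 0.4  0.2 -1.6] M [ 0.03 -0.05  0.04] grip 6.6
t 66.1 tcp [523.4 101.4 149.9] rpy [180.    0.   -6.5] F [ 0.2  0.3 -2. ] M [ 0.02 -0.05 -0.02] grip 6.7
t 66.5 tcp [523.4 101.4 125. ] rpy [180.    0.   -6.5] F [-0.6  0.3 -0.8] M [-0.01 -0.03  0.02] grip 6.4
t 66.7 tcp [523.7 101.4 119.2] rpy [-180.    -0.    -6.5] F [ 0.8  0.6 -2.2] M [-0.03 -0.03  0.06] grip 6.8
t 66.8 tcp [523.9 101.4 119.4] rpy [-180.    -0.    -6.5] F [-0.4 -0.9 -1.9] M [ 0.02 -0.01 -0.02] grip 6.7
t 68.1 tcp [522.1 101.3 297.1] rpy [179.9   0.3  -6.5] F [-0.3 -0.3  0.2] M [-0.06 -0.01  0.02] grip 22.1
```

View pics/w12.png

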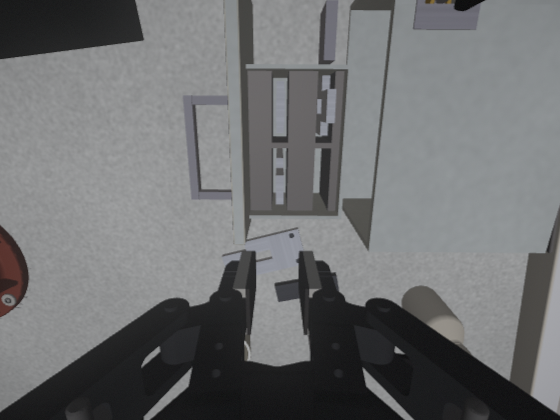

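Three plates are filed. Now a closer look at the fallen one.

```bash
python3 - <<'E'
from h import *
goto([470,-25,260],[180,0,90]); wait(.4)
o=pose(); im=get_image('wrist'); np.save('w13.npy',im); save(im,'w13.png',None,1.4); pickle.dump(o,open('w13.pkl','wb'))
th=np.radians(45)
for yaw in (0,10): 
  for s in (1,-1):
    # tool z=(c,.,-s), tool x = +-y
    z=np.array([np.cos(np.radians(yaw))*.7071,np.sin(np.radians(yaw))*.7071,-.7071]); x=s*np.array([-np.sin(np.radians(yaw)),np.cos(np.radians(yaw)),0]); y=np.cross(z,x)
    e=Ro.from_matrix(np.c_[x,y,z]).as_euler('xyz',degrees=True); 
    for p in ([465,-20,12],[465,-20,150],[571,95,220],[571,95,130]): 
        q=solve_ik(p,list(e)); print(s,yaw,e.round(1),p,None if q is None else np.round(q,0))
E
```

```text
t 70.3 tcp [470.1 -24.9 260. ] rpy [180.   0.  90.] F [-0.1  0.4  0.2] M [-0.02 -0.05 -0.01] grip 21.9
1 0 [135.  -0.  90.] [465, -20, 12] None
1 0 [135.  -0.  90.] [465, -20, 150] None
1 0 [135.  -0.  90.] [571, 95, 220] [  4. -14. 130.  -9.  19. -79.]
1 0 [135.  -0.  90.] [571, 95, 130] None
-1 0 [-135.   -0.  -90.] [465, -20, 12] None
-1 0 [-135.   -0.  -90.] [465, -20, 150] None
-1 0 [-135.   -0.  -90.] [571, 95, 220] [  4. -14. 130.  -9.  19. 101.]
-1 0 [-135.   -0.  -90.] [571, 95, 130] None
1 10 [135.   0. 100.] [465, -20, 12] None
1 10 [135.   0. 100.] [465, -20, 150] None
1 10 [135.   0. 100.] [571, 95, 220] [  -2.  -15.  131.   24.   22. -121.]
1 10 [135.   0. 100.] [571, 95, 130] None
-1 10 [-135.    0.  -80.] [465, -20, 12] None
-1 10 [-135.    0.  -80.] [465, -20, 150] None
-1 10 [-135.    0.  -80.] [571, 95, 220] [ -2. -15. 131.  24.  22.  59.]
-1 10 [-135.    0.  -80.] [571, 95, 130] [ -2.  -4. 134.  54.  10.  28.]
```

View pics/w13.png

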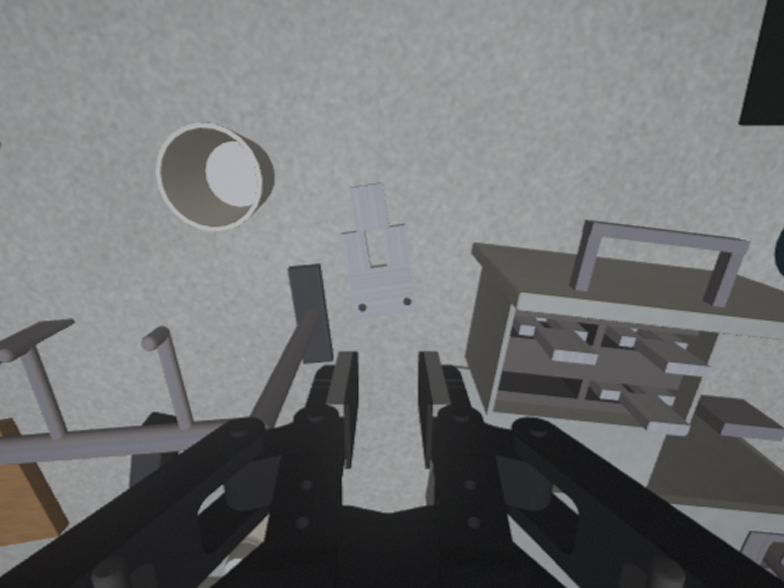

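The plate is flat at (380,250) in the picture, with its tab end at (368,186). A tilted grasp is needed, so I'll scan reachability for uprighting it.

```bash
python3 - <<'E'
from h import *
def ori(az,tilt,s):
    a,t=np.radians(az),np.radians(tilt); h=np.array([np.cos(a),np.sin(a),0])
    z=h*np.sin(t)+np.array([0,0,-np.cos(t)]); x=s*np.array([-np.sin(a),np.cos(a),0]); y=np.cross(z,x)
    return list(Ro.from_matrix(np.c_[x,y,z]).as_euler('xyz',degrees=True))
print('END slot2 (571.5,95.6): az,tilt,s -> feasible z')
for az in (-6.5,173.5):
  for tilt in (35,40,45,50):
    for s in(1,-1):
      r=[]
      for z in (130,150,170,200,250):
        q=solve_ik([571.5,95.6,z],ori(az,tilt,s)); r.append(None if q is None else tuple(int(v) for v in q))
      print(az,tilt,s,r)
print('PICK z=12 y=-20')
for tilt in (40,45,50,55):
  for azr in (0,180,90,-90):
    for s in (1,-1):
      ok=[x for x in range(380,760,30) if solve_ik([x,-20,12],ori(azr,tilt,s)) is not None and solve_ik([x,-20,120],ori(azr,tilt,s)) is not None]
      print(tilt,azr,s,ok)
o=pickle.load(open('w13.pkl','rb'));c=cam('wrist',o); g=lambda u,v:(u/1.4,v/1.4)
for n,uv in [('tabL',(351,187)),('tabR',(382,184)),('shL',(341,233)),('shR',(405,225)),('botL',(353,316)),('botR',(416,308)),('tabroot',(358,231)),('tabrootR',(389,227))]: print(n,px2w(c,g(*uv),8).round(1))
E
```

```text
END slot2 (571.5,95.6): az,tilt,s -> feasible z
-6.5 35 1 [(6, -1, 126, -20, 22, -60), (6, -3, 126, -17, 24, -62), (6, -6, 125, -16, 27, -64), (6, -8, 124, -14, 31, -66), (6, -12, 121, -12, 37, -69)]
-6.5 35 -1 [(6, -1, 126, -20, 22, 119), (6, -3, 126, -17, 24, 117), (6, -6, 125, -16, 27, 115), (6, -8, 124, -14, 31, 113), (6, -12, 121, -12, 37, 110)]
-6.5 40 1 [(7, -2, 129, -32, 16, -47), (7, -4, 128, -28, 18, -52), (7, -7, 128, -24, 21, -56), (7, -10, 127, -20, 25, -60), (7, -14, 124, -16, 31, -65)]
-6.5 40 -1 [(7, -2, 129, -32, 16, 132), (7, -4, 128, -28, 18, 127), (7, -7, 128, -24, 21, 123), (7, -10, 127, -20, 25, 119), (7, -14, 124, -16, 31, 114)]
-6.5 45 1 [(7, -2, 132, -58, 11, -21), (7, -5, 131, -47, 13, -32), (7, -7, 131, -39, 15, -41), (7, -10, 130, -31, 19, -49), (7, -15, 127, -23, 25, -58)]
-6.5 45 -1 [None, (7, -5, 131, -47, 13, 147), (7, -7, 131, -39, 15, 138), (7, -10, 130, -31, 19, 130), (7, -15, 127, -23, 25, 121)]
-6.5 50 1 [None, None, None, (8, -11, 132, -51, 14, -29), (8, -16, 130, -35, 20, -46)]
-6.5 50 -1 [None, None, None, None, (8, -16, 130, -35, 20, 133)]
173
[... 2646 characters left out ...]

55 0 -1 [530, 560, 590, 620, 650, 680, 710, 740]
55 180 1 [380, 410, 440, 470, 500, 530, 560, 590, 620, 650, 680, 710, 740]
55 180 -1 [380, 410, 440, 470, 500, 530, 560, 590, 620, 650, 680, 710, 740]
55 90 1 [380, 410, 440, 470, 500, 530, 560, 590, 620, 650, 680, 710, 740]
55 90 -1 [380, 410, 440, 470, 500, 530, 560, 590, 620, 650, 680, 710, 740]
55 -90 1 [380, 410, 440, 470, 500, 530, 560, 590, 620, 650, 680, 710, 740]
55 -90 -1 [380, 410, 440, 470, 500, 530, 560, 590, 620, 650, 680, 710]
tabL [421.9 -57.5   8. ]
tabR [419.3 -29.7   8. ]
shL [463.3 -67.8   8. ]
shR [456.   -8.8   8. ]
botL [545.5 -58.7   8. ]
botR [537.2   2.9   8. ]
tabroot [461.5 -52.    8. ]
tabrootR [457.8 -23.5   8. ]
```

```bash
python3 - <<'E'
from h import *
o=pickle.load(open('w13.pkl','rb'));c=cam('wrist',o); g=lambda u,v:(u/1.4,v/1.4)
for n,uv,z in [('foot',(320,264),10),('foot',(332,360),10),('panel corner',(473,243),158),('drawer wall',(518,300),112),('drawer wall back',(490,410),112)]: print(n,px2w(c,g(*uv),z).round(1))
u=np.array([-.9917,-.129]); p=np.array([541.4,-27.9])+u*55
move_l([*p,120],[180,0,97.4],speed=250); grip(72,40)
move_l([*p,12],speed=120); wait(.3); f0=get_obs()['wrist_force'].copy(); pose()
for z in np.arange(8,-12,-2):
    move_l([*p,z],speed=30); wait(.15); o=get_obs(); df=o['wrist_force'][2]-f0[2]; print(z,o['tcp_pos'][2].round(1),df.round(1))
    if df>3: break
move_l([*p,z+3.5],speed=30); grip(0,50); wait(.1); o=pose()
save(get_image('wrist'),'w14.png')
E
```

```text
foot [492.3 -88.3  10. ]
foot [592.4 -81.   10. ]
panel corner [441.8  24.5 158. ]
drawer wall [492.6  68.4 112. ]
drawer wall back [583.4  54.9 112. ]
t 72.9 tcp [487.4 -35.1  12.6] rpy [179.9   0.   97.4] F [-1.1  0.2 -0.4] M [-0.02  0.01 -0.04] grip 72.0
8 7.9 0.1
6 6.0 0.4
4 4.0 0.1
2 2.0 -0.5
0 -0.0 0.1
-2 -2.0 0.5
-4 -4.0 -0.1
-6 -6.0 0.6
-8 -8.0 1.0
-10 -8.3 13.2
t 77.6 tcp [487.9 -35.2  -4.6] rpy [180.    0.   97.4] F [-3.5  0.2 15.4] M [ 0.16  0.75 -0.02] grip 58.3
```

View pics/w14.png

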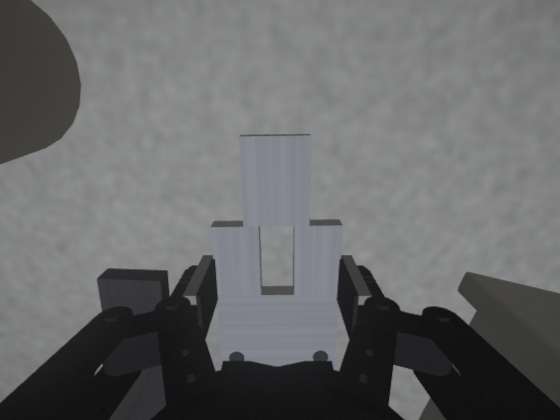

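The plate is held squarely across its body. I'll carry it out to a spot where the tilted grasp is reachable.

```bash
python3 - <<'E'
from h import *
o=get_obs()['tcp_pos']
move_l([o[0],o[1],30],speed=80); pose()
move_l([591,-22,30],[180,0,90],speed=120)
move_l([591,-22,-3],speed=60); wait(.1); pose()
grip(66,40); move_l([591,-22,60],speed=120); pose()
move_l([520,-22,230],speed=250); wait(.4)
o=pose(); im=get_image('wrist'); np.save('w15.npy',im); save(im,'w15.png',None,1.4); pickle.dump(o,open('w15.pkl','wb'))
E
```

```text
t 78.2 tcp [487.7 -35.2  29.9] rpy [-180.    -0.    97.4] F [-1.1 -0.2 -0.8] M [ 0.03 -0.01  0.04] grip 58.4
t 80.0 tcp [589.4 -22.   -3.9] rpy [-179.8    0.    90. ] F [-5.6 -0.3 -4.4] M [-0.16  0.46  0.32] grip 58.1
t 81.0 tcp [589.6 -22.   61.9] rpy [-179.8    0.    90.1] F [-12.   -1.3   5.2] M [0.22 0.79 0.73] grip 65.9
t 82.3 tcp [519.8 -21.9 229. ] rpy [-179.9   -0.    90. ] F [-0.3 -0.8 -0.1] M [-0.01  0.03 -0.04] grip 66.2
```

View pics/w15.png

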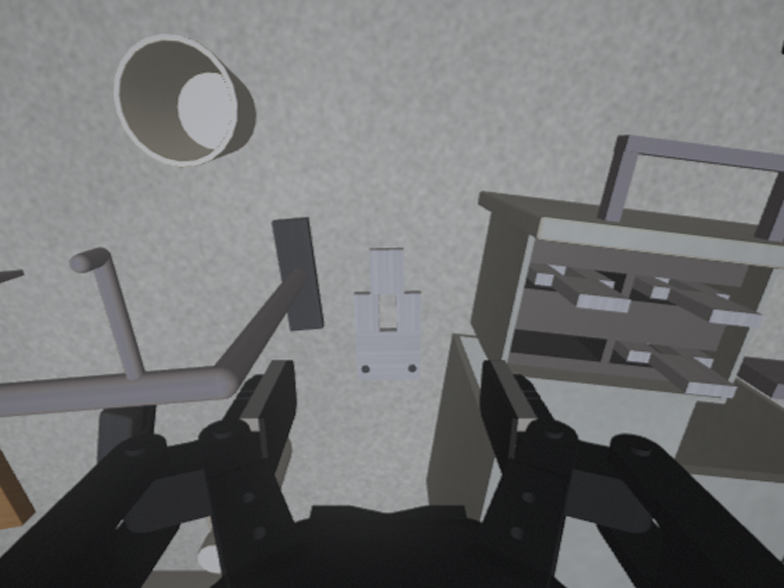

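```bash
cat >> h.py <<'E'
def ori(az,tilt,s):
    a,t=np.radians(az),np.radians(tilt); h=np.array([np.cos(a),np.sin(a),0])
    z=h*np.sin(t)+np.array([0,0,-np.cos(t)]); x=s*np.array([-np.sin(a),np.cos(a),0]); y=np.cross(z,x)
    return list(Ro.from_matrix(np.c_[x,y,z]).as_euler('xyz',degrees=True))
E
python3 - <<'E'
from h import *
o=pickle.load(open('w15.pkl','rb'));c=cam('wrist',o); g=lambda u,v:(u/1.4,v/1.4)
for n,uv in [('tabL',(370,249)),('tabR',(403,249)),('shL',(355,293)),('shR',(421,293)),('botL',(357,381)),('botR',(421,381))]: print(n,px2w(c,g(*uv),8).round(1))
for x in (530,540,545):
  for s in (-1,1):
    for z in (100,40,8): 
      q=solve_ik([x,-22,z],ori(0,50,s)); print(x,s,z,None if q is None else np.round(q))
print(solve_ik([545,-10,300],ori(0,50,-1)),solve_ik([555,40,300],ori(-6.5,40,1)))
E
```

```text
tabL [520.9 -36.8   8. ]
tabR [520.9  -8.4   8. ]
shL [560.7 -50.7   8. ]
shR [560.8   8.    8. ]
botL [648.8 -50.9   8. ]
botR [648.9  10.    8. ]
530 -1 100 [-18.  -6. 143. 113.  15. -35.]
530 -1 40 [-18.   7. 142. 141.  22. -65.]
530 -1 8 [-18.  14. 141. 149.  27. -74.]
530 1 100 [-18.  -6. 143. 113.  15. 145.]
530 1 40 [-18.   7. 142. 141.  22. 115.]
530 1 8 [-18.  14. 141. 149.  27. 106.]
540 -1 100 [-17.  -4. 142. 114.  14. -36.]
540 -1 40 [-17.   8. 141. 142.  22. -65.]
540 -1 8 [-17.  15. 140. 149.  27. -73.]
540 1 100 [-17.  -4. 142. 114.  14. 144.]
540 1 40 [-17.   8. 141. 142.  22. 115.]
540 1 8 [-17.  15. 140. 149.  27. 107.]
545 -1 100 [-17.  -3. 141. 115.  14. -37.]
545 -1 40 [-17.   8. 140. 142.  22. -66.]
545 -1 8 [-17.  15. 139. 150.  26. -73.]
545 1 100 [-17.  -3. 141. 115.  14. 143.]
545 1 40 [-17.   8. 140. 142.  22. 114.]
545 1 8 [-17.  15. 139. 150.  26. 107.]
[-14.80673143 -29.24816967 133.32785029  23.82674411  28.98705098
  59.23580364] [ -1.24884371 -22.18910385 124.83233679  -5.53236268  37.60462572
 -81.58469124]
```

```bash
python3 - <<'E'
from h import *
e=ori(0,50,-1); x,y=541,-22.6
grip(44,40); goto([x,y,280],e); pose(); print(get_obs()['joint_pos'].round(0))
move_l([x,y,150],speed=70); o=pose(); print(o['joint_pos'].round(0))
save(get_image('wrist'),'w16.png')
E
```

```text
t 84.9 tcp [541.1 -22.6 280.2] rpy [-130.   -0.  -90.] F [ 0.6 -0.7 -0.1] M [0.   0.31 0.01] grip 44.1
[-17. -28. 135.  29.  28.  52.]
t 86.9 tcp [541.1 -22.7 150.2] rpy [-130.   -0.  -90.] F [ 0.3 -0.2  0.7] M [0.04 0.37 0.04] grip 43.9
[-17. -13. 141.  76.  14.   3.]
```

View pics/w16.png

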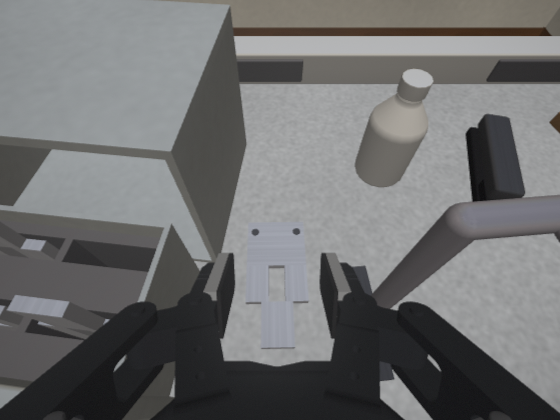

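```bash
python3 - <<'E'
from h import *
x,y=541,-22.6
for z in (100,60,30,22):
    move_l([x,y,z],speed=70); o=pose()
    if np.abs(o['wrist_force']).max()>6: print('STOP'); raise SystemExit
wait(.3); f0=get_obs()['wrist_force'].copy()
for z in np.arange(18,-2,-2):
    move_l([x,y,z],speed=30); wait(.15); o=get_obs(); df=o['wrist_force']-f0; print(z,o['tcp_pos'].round(1),df.round(1))
    if np.abs(df).max()>3: break
print(o['joint_pos'].round(0)); save(get_image('wrist'),'w17.png')
E
```

```text
t 87.8 tcp [541.3 -22.7 100.4] rpy [-130.   -0.  -90.] F [ 0.3  1.5 -0.5] M [-0.    0.4  -0.02] grip 43.6
t 88.6 tcp [541.5 -22.7  60.7] rpy [-129.9   -0.   -90. ] F [-0.1 -0.6  0.4] M [-0.05  0.4   0.01] grip 44.0
t 89.1 tcp [541.4 -22.6  30.5] rpy [-130.   -0.  -90.] F [ 0.1 -0.5  0.7] M [ 0.03  0.35 -0.04] grip 44.1
t 89.4 tcp [541.1 -22.6  22.3] rpy [-130.    0.  -90.] F [ 0.   0.4 -1.1] M [-0.03  0.39  0.01] grip 43.9
18 [541.  -22.6  17.9] [ 0.1 -0.5 -0.7]
16 [541.  -22.6  16. ] [-0.3 -0.3  0.4]
14 [541.  -22.6  14. ] [ 0.9 -1.4  0.1]
12 [541.  -22.6  12. ] [ 0.  -0.8 -0.7]
10 [541.  -22.6  10. ] [-0.1 -0.6 -0.7]
8 [541.  -22.6   7.9] [ 0.3 -0.7 -0.9]
6 [541.  -22.6   6. ] [-0.1  0.  -0.8]
4 [541.5 -22.6   5. ] [-6.2 -0.6  8.5]
[-17.  16. 140. 150.  27. -74.]
```

View pics/w17.png

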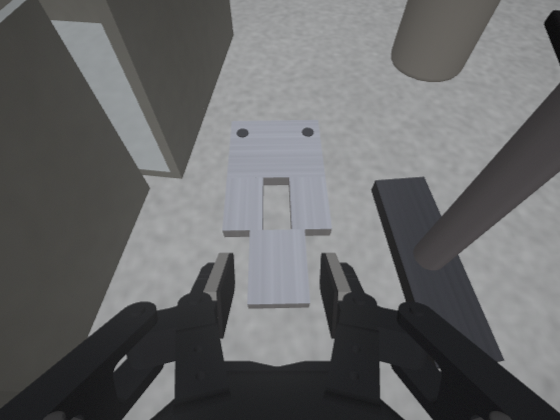

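The tips are beside the tab at (278,265), touching the desk. I'll raise 2 mm and grip.

```bash
python3 - <<'E'
from h import *
x,y=541,-22.6
move_l([x,y,6.3],speed=30); grip(0,110); wait(.2); pose()
move_l([x,y,40],speed=40); wait(.2); pose(); save(get_image('wrist'),'w18.png')
E
```

```text
t 93.8 tcp [541.1 -22.5   6.6] rpy [-129.9    0.   -90. ] F [-3.  -0.6  5.4] M [ 0.01  0.05 -0.06] grip 25.5
t 95.0 tcp [540.8 -22.6  39.6] rpy [-130.    0.  -90.] F [-0.2 -0.1 -1.5] M [ 0.01  0.66 -0.01] grip 25.7
```

View pics/w18.png

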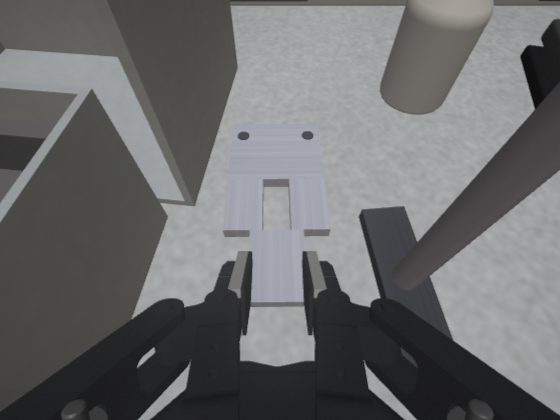

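The plate is held level and isn't drooping. I'll raise it, spin it upright and look before inserting.

```bash
python3 - <<'E'
from h import *
move_l([541,-22.6,280],speed=90); pose()
move_l([541,0,370],speed=150); pose()
goto([568.9,95.9,370],ori(-6.5,40,1)); pose()
move_l([568.9,95.9,240],speed=120); wait(.3); o=pose(); print(o['joint_pos'].round(0))
save(get_image('wrist'),'w19.png'); im=get_image('top'); save(im,'top19.png',(170,140,320,260),5); save(get_image('side'),'s19.png',(230,200,360,330),6)
E
```

```text
t 97.8 tcp [540.8 -22.5 279.4] rpy [-130.1    0.   -90. ] F [ 0.1  0.  -1.6] M [ 0.01  0.65 -0.05] grip 25.6
t 98.6 tcp [5.404e+02 1.000e-01 3.682e+02] rpy [-130.2    0.   -90. ] F [-0.3  0.4 -2.4] M [0.   0.65 0.01] grip 25.7
t 100.7 tcp [568.8  95.8 369.6] rpy [140.   -0.   83.5] F [ 0.5 -0.1 -0.8] M [0.05 0.47 0.03] grip 25.5
t 102.2 tcp [569.2  95.9 240.7] rpy [139.9  -0.   83.5] F [-0.2 -1.8 -0.9] M [ 0.06  0.51 -0.  ] grip 25.2
[  7. -14. 126. -18.  30. -64.]
```

View pics/w19.png

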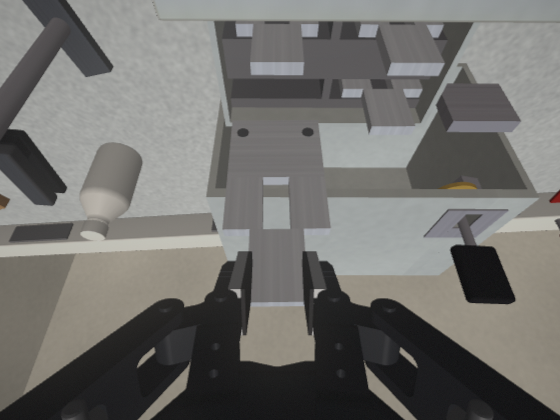

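View pics/top19.png

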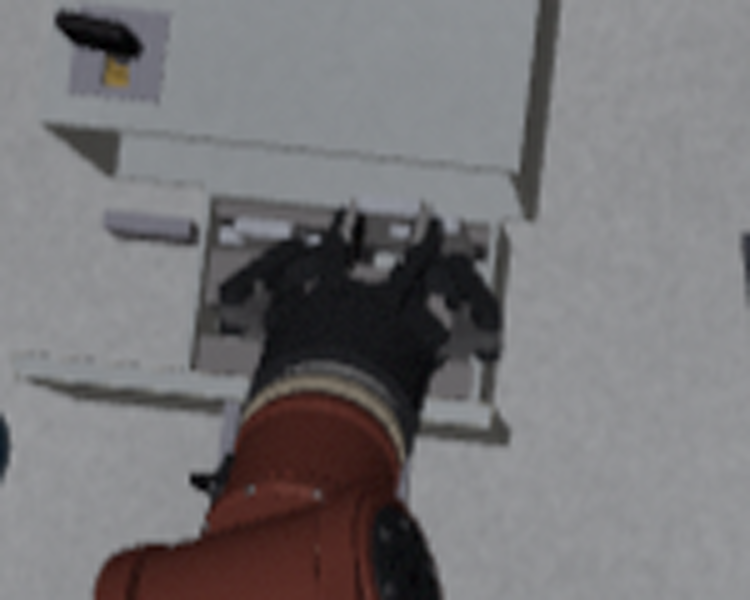

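View pics/s19.png

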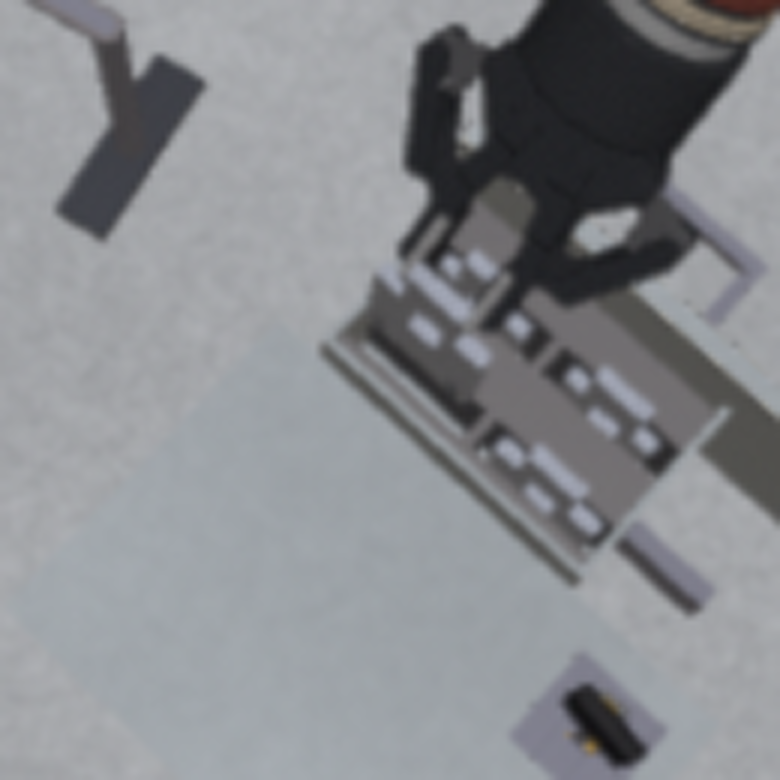

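The plate hangs upright above slot 2. Lowering it with force guards.

```bash
python3 - <<'E'
from h import *
p=[568.9,95.9]
f0=get_obs()['wrist_force'].copy()
for z in (212,202,194,186,178,165,150,142):
    move_l([*p,z],speed=80); wait(.15); o=get_obs(); df=o['wrist_force']-f0; print(z,o['tcp_pos'].round(1),df.round(1),o['moment'].round(2),o['grip_width'].round(1))
    if np.abs(df).max()>5: print('STOP'); break
save(get_image('wrist'),'w20.png'); save(get_image('side'),'s20.png',(230,200,360,330),6)
E
```

```text
Traceback (most recent call last):
AttributeError: 'float' object has no attribute 'round'
```

```bash
python3 - <<'E'
from h import *
p=[568.9,95.9]
f0=get_obs()['wrist_force'].copy()
for z in (202,194,186,178,165,150,142):
    move_l([*p,z],speed=80); wait(.15); o=get_obs(); df=o['wrist_force']-f0; print(z,o['tcp_pos'].round(1),df.round(1),o['moment'].round(2),round(o['grip_width'],1))
    if np.abs(df).max()>5: print('STOP'); break
save(get_image('wrist'),'w20.png'); save(get_image('side'),'s20.png',(230,200,360,330),6)
E
```

```text
202 [569.1  95.9 202.3] [-0.3  0.5  0.4] [0.06 0.42 0.04] 25.8
194 [569.   95.9 194.1] [ 0.1  0.4 -0.3] [0.   0.44 0.03] 26.0
186 [569.   95.9 186.2] [ 0.4  0.1 -1. ] [ 0.05  0.44 -0.01] 25.6
178 [569.   95.9 178.2] [ 0.4  0.1 -1.6] [ 0.03  0.48 -0.02] 25.9
165 [569.3  96.  165.6] [ 0.7 -0.  -1.1] [0.08 0.47 0.01] 25.4
150 [569.4  96.  150.7] [ 1.7  0.3 -0.2] [ 0.09  0.45 -0.  ] 25.8
142 [569.1  96.  142.4] [-0.1  0.7 -0.3] [0.06 0.43 0.03] 25.6
```

View pics/w20.png

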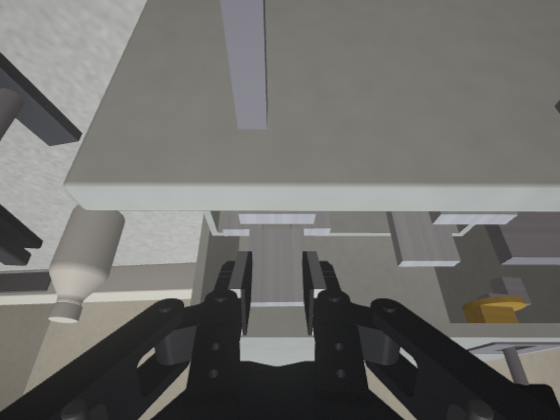

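View pics/s20.png

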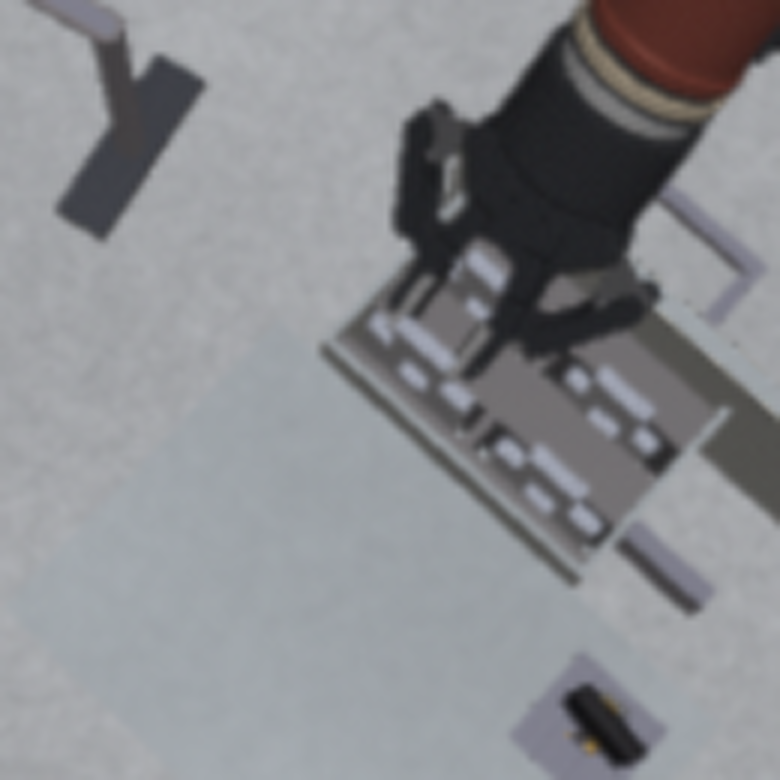

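It is in the slot with 22 mm still to go. I'll go a little lower, release and withdraw along the tool axis.

```bash
python3 - <<'E'
from h import *
p=np.array([568.9,95.9])
for z in (137,132):
    move_l([*p,z],speed=50); wait(.15); o=pose()
    if np.abs(o['wrist_force']).max()>8: break
grip(40,40); wait(.3); pose()
move_l([*p,235],speed=120); pose()
move_l([*(p-np.array([60,0])),340],speed=200)
goto([500,130,340],[180,0,84]); wait(.3); save(get_image('wrist'),'w21.png'); pose()
E
```

```text
t 106.5 tcp [569.   95.9 137.1] rpy [140.   -0.   83.5] F [ 0.4 -1.1 -1. ] M [ 0.09  0.51 -0.05] grip 25.3
t 106.9 tcp [569.   95.9 132.2] rpy [140.   -0.   83.5] F [ 0.  -0.8 -0.8] M [ 0.08  0.49 -0.02] grip 25.5
t 107.5 tcp [569.   95.9 132.1] rpy [140.   -0.   83.5] F [ 0.5 -0.1  0.5] M [0.02 0.29 0.  ] grip 39.9
t 108.5 tcp [568.1  95.8 233.5] rpy [140.1   0.   83.5] F [ 0.4  0.1 -0.7] M [ 0.06  0.33 -0.03] grip 40.1
t 110.3 tcp [499.3 130.  340.2] rpy [179.9  -0.   84. ] F [-0.3  0.1  0.2] M [-0.02  0.01 -0.02] grip 40.0
```

View pics/w21.png

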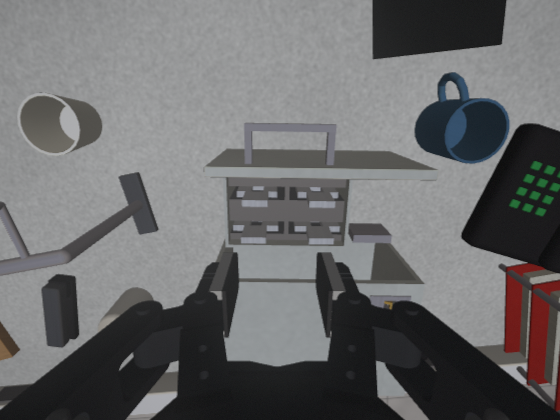

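All four plates stand in the slots. Next I push the drawer home by its handle.

```bash
python3 - <<'E'
from h import *
h=np.array([561.6,137.5]); d=np.array([-.9945,.1045]); a=h+d*119.8
goto([*a,240],[180,0,-6]); grip(30,40)
move_l([*a,118],speed=150); grip(0,60); wait(.1); pose()
move_l([*(h+d*60),118],speed=80); pose()
move_l([*(h+d*8),118],speed=80); wait(.1); pose()
for s in (5,3,1,-1,-3,-5):
    move_l([*(h+d*s),118],speed=40); wait(.15); o=pose()
    if np.linalg.norm(o['wrist_force'][:2])>20: break
E
```

```text
t 113.4 tcp [443.5 150.2 119.4] rpy [-1.799e+02 -1.000e-01 -6.000e+00] F [-1.8 -0.1  5.8] M [-0.05  0.18 -0.29] grip 6.6
t 114.3 tcp [503.9 143.  119.4] rpy [180.   -0.2  -6. ] F [ 0.  -3.   5.6] M [-0.49 -0.16 -0.34] grip 6.3
t 115.2 tcp [555.4 136.9 119.4] rpy [179.9  -0.2  -6. ] F [ 1.3 -5.1  5.7] M [-0.68 -0.14 -0.33] grip 6.5
t 115.6 tcp [557.8 136.6 119.5] rpy [179.9  -0.2  -6. ] F [-0.8 -5.3  6.3] M [-0.75  0.07 -0.35] grip 6.4
t 116.0 tcp [559.5 136.4 119.5] rpy [ 1.799e+02 -1.000e-01 -6.000e+00] F [-1.  -4.2  6.5] M [-0.75  0.16 -0.31] grip 6.6
t 116.4 tcp [561.5 136.1 119.5] rpy [ 1.799e+02 -1.000e-01 -6.000e+00] F [-1.1 -5.3  5.9] M [-0.77  0.2  -0.33] grip 6.6
t 116.8 tcp [562.2 136.1 119.5] rpy [ 1.798e+02  1.000e-01 -6.000e+00] F [-4.3 -5.2  9.2] M [-0.66  0.65 -0.32] grip 6.4
t 117.2 tcp [562.2 136.  119.4] rpy [179.8   0.3  -6. ] F [-8.9 -5.  13. ] M [-0.68  1.4  -0.32] grip 6.5
t 117.6 tcp [562.2 136.  119.4] rpy [179.8   0.6  -6. ] F [-14.4  -4.4  17.6] M [-0.66  2.21 -0.36] grip 6.8
```

The drawer is shut at its original position. Now I turn the key back.

```bash
python3 - <<'E'
from h import *
grip(28,40); move_l([561.5,137,250],speed=250)
p=[667,245.5]
goto([*p,300],[180,0,-13]); grip(36)
wait(.2); save(get_image('wrist'),'w22.png')
move_l([*p,197.5],speed=120); wait(.1); pose(); grip(0,50); wait(.2); pose()
for a in (-30,-50,-70,-85,-96,-99.5):
    move_l([*p,197.5],[180,0,a],speed=200); o=pose()
wait(.2); pose()
move_l([*p,197.5],[180,0,-97],speed=200); wait(.1);pose()
save(get_image('wrist'),'w23.png')
E
```

```text
t 120.9 tcp [668.  245.8 199.3] rpy [-179.9   -0.2  -13. ] F [0.5 0.5 0.5] M [ 0.   -0.02  0.  ] grip 36.3
t 121.5 tcp [667.3 245.7 198.5] rpy [-1.8e+02 -1.0e-01 -1.3e+01] F [-0.2  0.3  4.9] M [-0.    0.25 -0.  ] grip 9.6
t 121.9 tcp [668.1 245.3 198.5] rpy [-179.9   -0.2  -29.9] F [ 2.2 -1.9  5.1] M [-0.29 -0.23 -0.03] grip 9.6
t 122.4 tcp [667.9 245.2 198.5] rpy [-1.799e+02 -1.000e-01 -4.990e+01] F [ 1.3 -1.3  5.9] M [-0.27 -0.18 -0.01] grip 9.1
t 122.9 tcp [667.6 245.2 198.5] rpy [-179.9   -0.   -69.9] F [ 0.7 -0.5  5.8] M [-0.22 -0.04 -0.05] grip 9.0
t 123.3 tcp [667.5 245.3 198.5] rpy [-179.9   -0.   -84.9] F [ 0.8 -1.3  5.5] M [-0.23  0.02 -0.02] grip 9.4
t 123.7 tcp [667.4 245.4 198.5] rpy [-179.9    0.   -95.9] F [-1.1 -0.   5.9] M [-0.21  0.02 -0.06] grip 9.7
t 123.9 tcp [667.4 245.4 198.5] rpy [-179.9    0.   -99.4] F [-0.2 -1.   6.1] M [-0.18  0.08 -0.04] grip 9.3
t 124.1 tcp [667.3 245.4 198.5] rpy [-179.9    0.   -99.4] F [ 0.1 -1.8  5.9] M [-0.19  0.03 -0.01] grip 9.7
t 124.5 tcp [667.4 245.6 198.5] rpy [-179.9    0.   -96.9] F [-0.6 -0.7  5.8] M [-0.12  0.02  0.05] grip 9.3
```

View pics/w22.png

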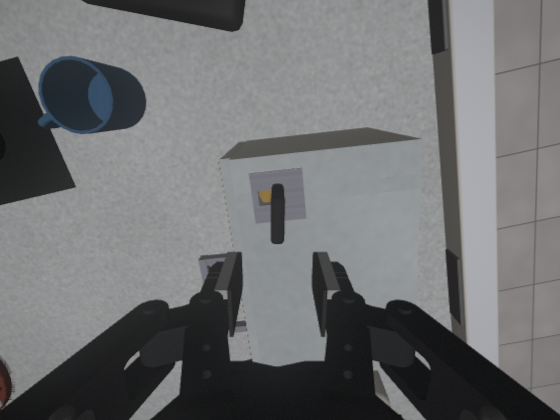

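View pics/w23.png

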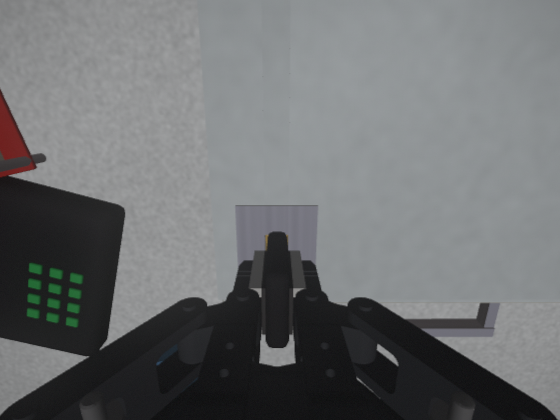

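The key is back in line. I'll draw it out with a force guard.

```bash
python3 - <<'E'
from h import *
p=[667,245.5]
for z in (200,203,206,210,215,220,230):
    move_l([*p,z],speed=50); o=pose()
    if o['wrist_force'][2]<-6: print('CAUGHT'); break
else:
    move_l([*p,320],speed=150); wait(.2); pose()
    save(get_image('wrist'),'w24.png'); im=get_image('top'); np.save('top24.npy',im); save(im,'top24.png',(300,150,500,300),4)
    c=cam('top')
    for r in spot_in('pot','top')[:2]: print(r['score'],r['extent'],px2w(c,r['extent'][:2],70))
E
```

```text
t 124.8 tcp [666.4 245.5 198.7] rpy [179.9  -0.  -97. ] F [1.2 0.2 0.3] M [ 0.05 -0.16 -0.05] grip 9.6
t 125.0 tcp [666.5 245.5 202.5] rpy [179.9  -0.  -97. ] F [-0.  -0.3  0. ] M [-0.02 -0.07  0.03] grip 9.5
t 125.3 tcp [666.9 245.5 206.3] rpy [180.   0. -97.] F [-0.7 -0.1 -1.1] M [0.02 0.04 0.  ] grip 9.3
t 125.5 tcp [667.2 245.6 210.7] rpy [-180.    0.  -97.] F [-0.3  0.3 -0.5] M [-0.03  0.03  0.03] grip 9.5
t 125.8 tcp [667.3 245.6 215.8] rpy [-179.9    0.   -97. ] F [-0.4  0.9 -1.2] M [-0.01  0.    0.01] grip 9.6
t 126.0 tcp [667.3 245.6 220.7] rpy [-179.9    0.   -97. ] F [0.5 0.7 0.1] M [ 0.01 -0.05  0.03] grip 9.8
t 126.4 tcp [667.5 245.6 231. ] rpy [-179.9    0.   -97. ] F [-0.1 -0.  -0.2] M [ 0.07  0.01 -0.03] grip 9.2
t 127.3 tcp [666.2 245.3 317.7] rpy [ 1.798e+02 -1.000e-01 -9.700e+01] F [ 0.8  0.9 -2.1] M [0.   0.01 0.01] grip 9.5
0.7 [347.1, 248.1, 27.7, 26.8] [ 413.53210263 -157.56710379   70.        ]
```

```bash
ls pics | grep 24
```

```text
top24.png
w24.png
```

View pics/w24.png

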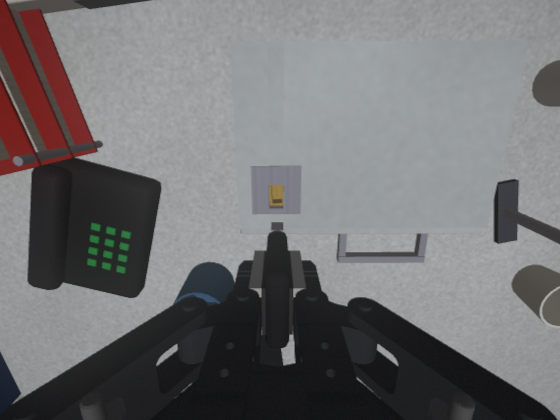

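View pics/top24.png

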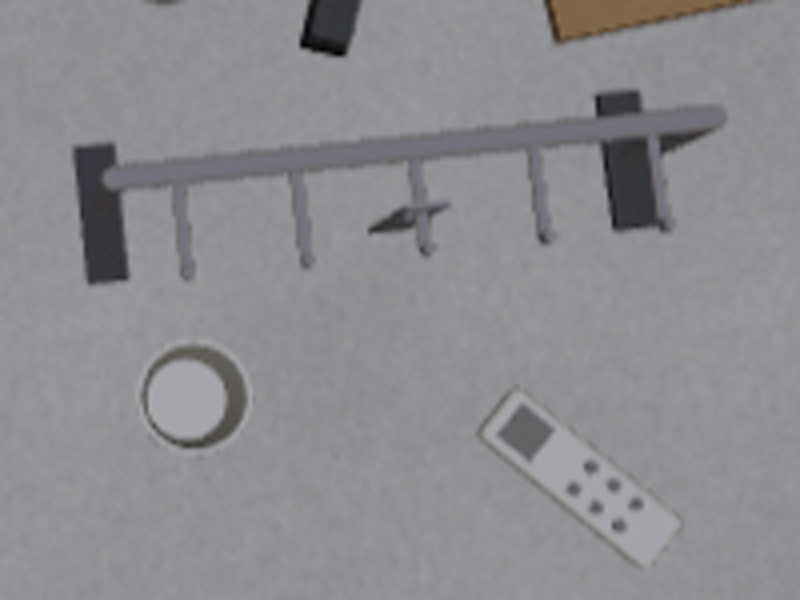

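The key is out. The top view shows the pot has been shifted: its rim is now at about (349,249), earlier (356,238). I'll measure it with the wrist camera.

```bash
python3 - <<'E'
from h import *
c=cam('top'); print(px2w(c,(348.75,249.25),70))
goto([490,-150,330],[180,0,83]); wait(.4)
o=pose(); im=get_image('wrist'); pickle.dump(o,open('w25.pkl','wb')); np.save('w25.npy',im); save(im,'w25.png',None,1.4)
c=cam('wrist',o)
for r in regions_of('pot','wrist')[:1]:
    print(r['score'],r['extent'])
E
```

```text
[ 410.35794733 -161.99576056   70.        ]
t 131.1 tcp [ 490. -150.  330.] rpy [-180.   -0.   83.] F [ 0.3 -0.7 -0.9] M [0.02 0.01 0.03] grip 9.6
0.58 [261.8, 108.0, 61.6, 68.6]
```

View pics/w25.png

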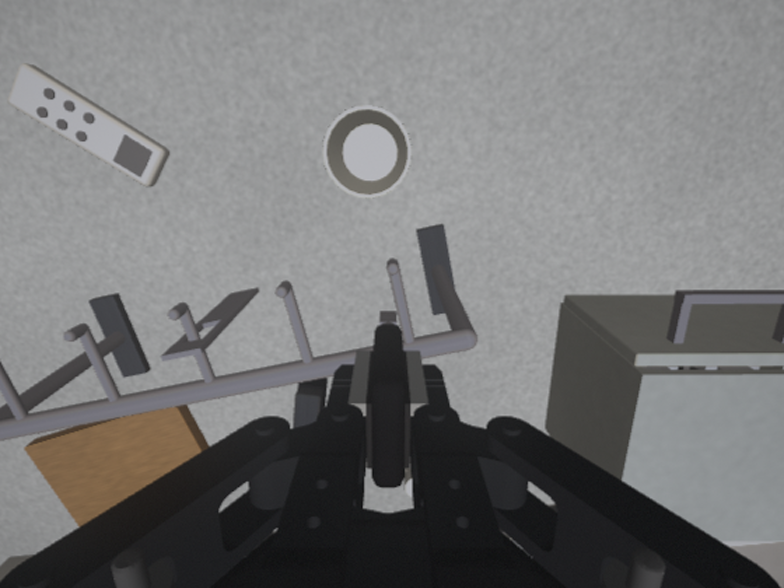

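```bash
python3 - <<'E'
from h import *
o=pickle.load(open('w25.pkl','rb'));c=cam('wrist',o)
q=[px2w(c,(u/1.4,v/1.4),70)[:2] for u,v in [(324,151),(411,151),(367.5,106),(367.5,197)]]
print(np.round(q,1)); m=(np.array(q[0])+q[1]+q[2]+q[3])/4; m=(m*2+np.array([410.4,-162]))/3 ; print(m)
p=m
goto([*p,230],[180,0,83]); move_l([*p,150],speed=120); wait(.3); o=pose()
save(get_image('wrist'),'w26.png'); save(get_image('side'),'s26.png',(190,130,320,250),6)
E
```

```text
[[ 404.8 -196.4]
 [ 414.3 -119.5]
 [ 372.9 -152.9]
 [ 449.4 -163.4]]
[ 410.37852149 -159.37409338]
t 132.9 tcp [ 410.8 -159.6  150.7] rpy [179.9   0.   83. ] F [ 0.3 -0.8 -0.5] M [-0.06 -0.01 -0.03] grip 9.4
```

View pics/w26.png

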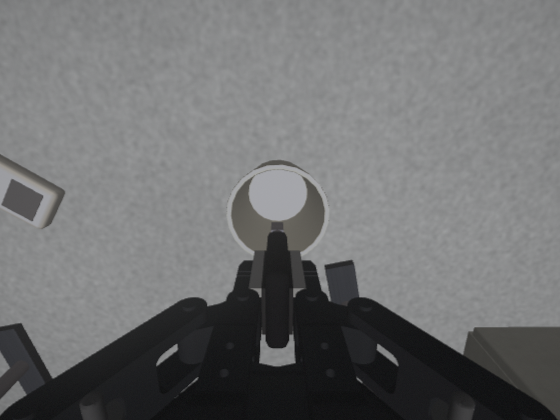

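View pics/s26.png

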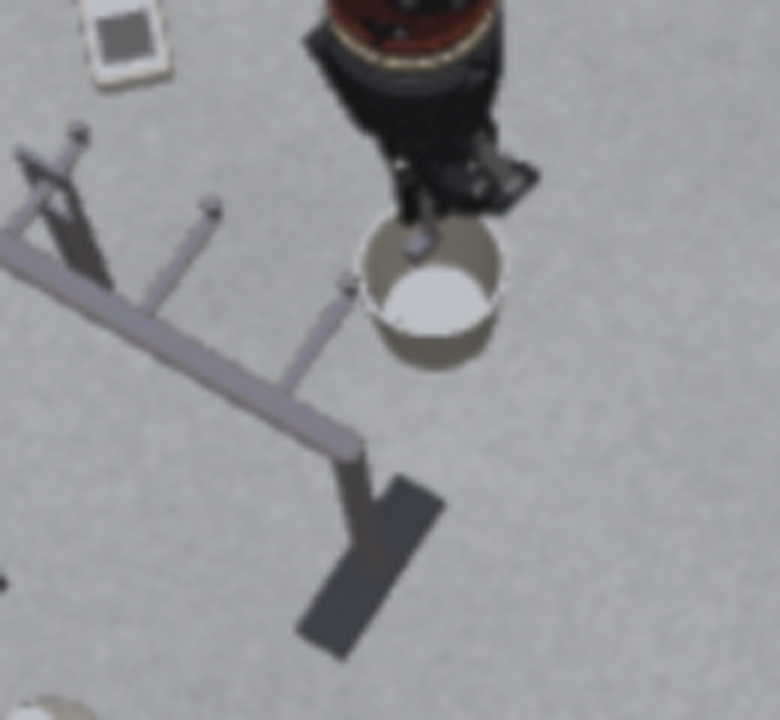

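The key is centred over the pot. Lowering.

```bash
python3 - <<'E'
from h import *
p=[410.4,-159.4]
f0=get_obs()['wrist_force'].copy()
for z in (120,100,85,76,70,66,63,60):
    move_l([*p,z],speed=70); wait(.1); o=get_obs(); df=o['wrist_force']-f0; print(z,o['tcp_pos'].round(1),df.round(1))
    if np.abs(df).max()>3: break
move_l([*p,o['tcp_pos'][2]+.5],speed=20)
grip(18,20); wait(.5); pose()
move_l([*p,160],speed=80); 
move_l([*p,260],speed=200); goto([470,-150,330],[180,0,83]); wait(.6)
save(get_image('wrist'),'w27.png',None,1.4); save(get_image('side'),'s27.png',(190,130,320,250),6); pose()
E
```

```text
120 [ 410.7 -159.6  120.2] [-2.4  0.2 -1.4]
100 [ 410.5 -159.5  100. ] [-0.4 -0.  -0.5]
85 [ 410.4 -159.4   84.9] [-0.2  0.4 -1.1]
76 [ 410.4 -159.4   76. ] [-1.2 -0.6 -0.5]
70 [ 410.3 -159.3   69.9] [-1.1  0.3 -1. ]
66 [ 410.3 -159.4   65.9] [-1.3  0.1 -1.3]
63 [ 410.4 -159.4   62.9] [-1.5  0.  -1.1]
60 [ 410.3 -159.3   59.9] [ 0.2  0.6 -0.9]
t 137.4 tcp [ 410.4 -159.4   60.4] rpy [-180.    0.   83.] F [ 0.3 -0.1  1.3] M [ 0.02  0.03 -0.02] grip 18.0
t 140.6 tcp [ 470.  -150.   330.1] rpy [180.   0.  83.] F [ 0.4  0.9 -0.4] M [ 0.03 -0.02 -0.  ] grip 18.1
```

View pics/w27.png

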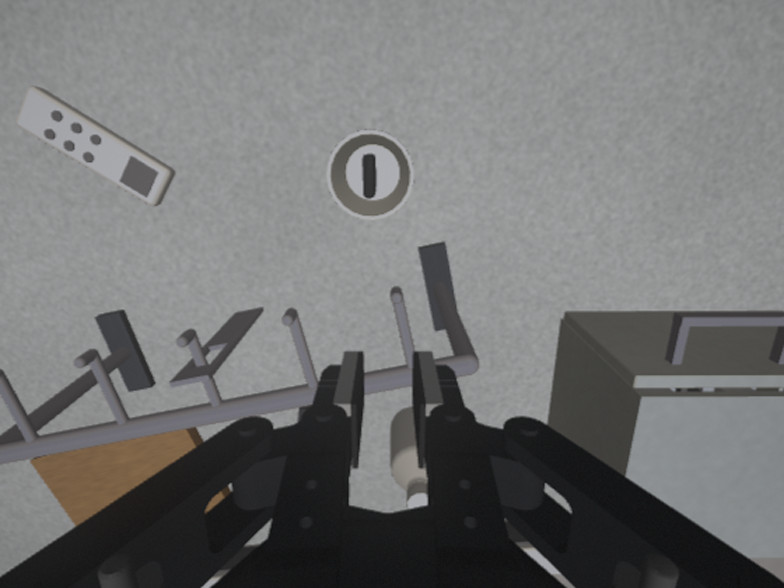

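View pics/s27.png

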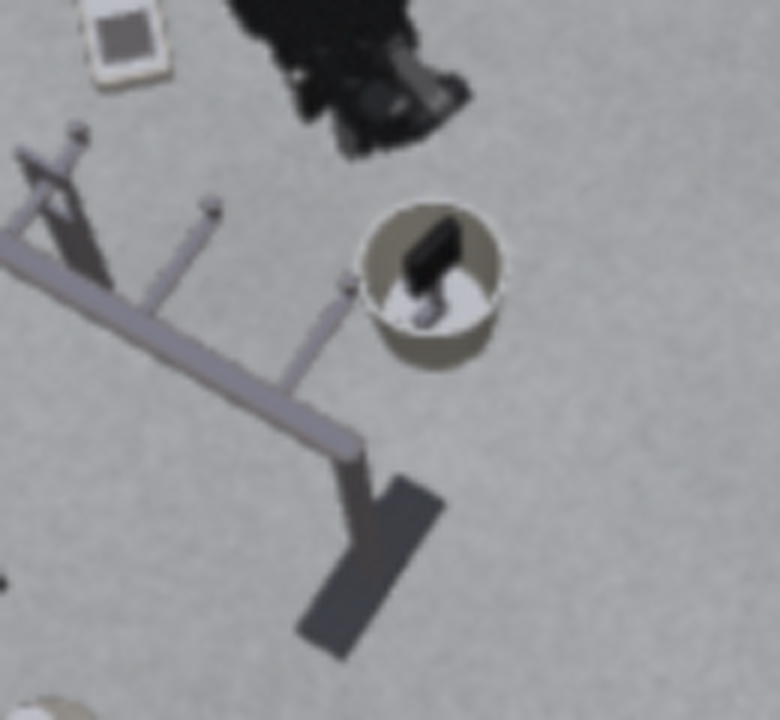

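The key stands tip down in the pot. One last check of the whole desk with the arm clear.

```bash
python3 - <<'E'
from h import *
move_l([420,-300,380],speed=250); goto([191,-560,330],[180,0,-72]); wait(.5)
save(get_image('top'),'top28.png',None,1.4); pose(); 
im=get_image('top'); save(im,'top28c.png',(160,80,320,220),4.5)
E
```

```text
t 143.8 tcp [ 191. -560.  330.] rpy [-180.   -0.  -72.] F [-0.7 -1.  -0.4] M [-0.02 -0.   -0.01] grip 17.9
```

View pics/top28.png

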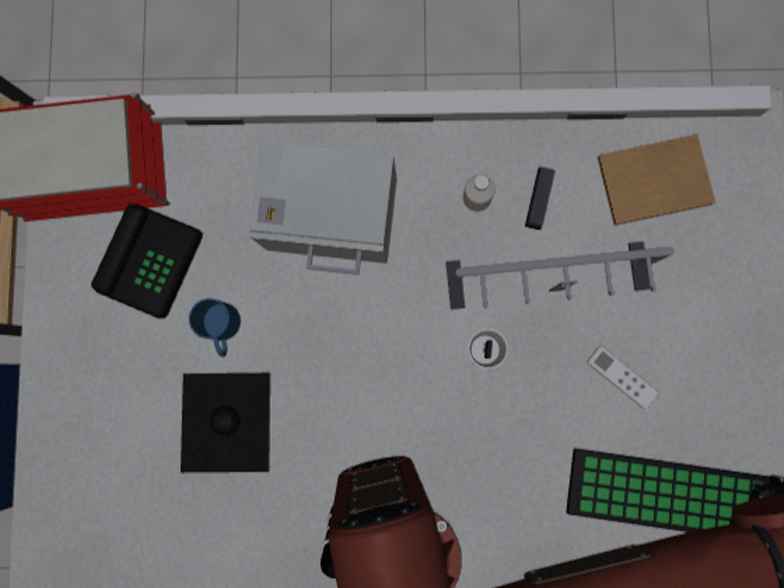

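View pics/top28c.png

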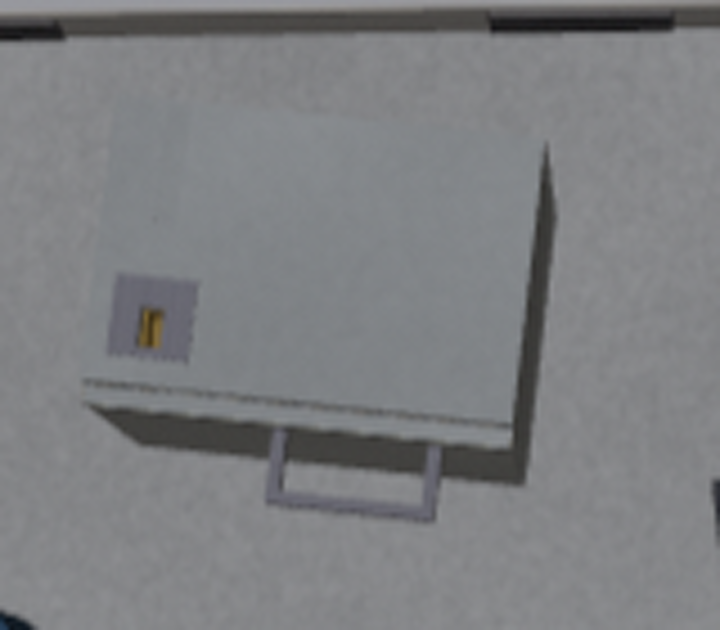

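The handle is where it started (crop (272,500)–(434,518)), the keyway is empty, the key stands in the pot at (487,349), and the ruler is still on its hook. The bystanders have not moved. Handing in.

```bash
python3 -c "
from station import *
sign_off()"
```

```text
the job is handed in; nothing more can be done
```

The desk is in order and the job is handed in at about 144 s, after one mishap with a plate that I put right.

**What I did:** I turned the key, pulled the drawer to its stop (about 120 mm) and filed all four plates upright in the slots. I then pushed the drawer home, turned the key back, drew it out and stood it tip down in the white pot. The pot had been knocked a few centimetres aside during the run, so I measured its new place before lowering the key.

**What went wrong:** I carried the second plate (60 mm, with rivets) too low. It most likely clipped an empty hook tip, sat askew in the jaws, and fell flat on the desk beside the drawer. I picked it up with a tilted grip, turned it upright and filed it in the rear right slot. I released it slightly high, so it slid the last centimetre or so. While I was handling that plate the wrist force read about 12 N sideways and 15 N upward at most, well under the limits.

**Last checks:**
- **Plates:** all four showed upright in the slots just before the drawer was shut.
- **Drawer:** the handle stopped at its starting position (562.2 mm against 562.4 mm), and the front looks as it did at the start.
- **Key:** the keyway is empty and the key stands in the pot.
- **Rest of the desk:** the ruler still hangs on its hook, and the other things look unmoved in the top picture.

No final check failed or disagreed. The lock angle was judged only by the key coming out freely.

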